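# Vent-position check of a bayonet coolant cap under the inspection camera

### The arm

A 6-joint arm with a two-finger parallel gripper is mounted at the origin on the work surface. World frame = base frame: x ahead of the robot, y to its left, z up, the work surface at z = 0. Lengths are in mm, angles in rad, forces in N, time in s.
With the tool pointing down it reaches from about 275 to 875 mm from the base axis. Payload 12.5 kg.
Tool frame: the origin (TCP) lies midway between the tips of the shut fingers; the grasp point (between the pads) lies arm.grip_point_offset behind it (arm.grip_point_offset is the distance from the TCP to the grasp point, in mm); z points along the fingers, y is the direction in which the jaws open and shut (so a half turn about z gives the same grasp; the last joint's range is limited). The gripper opens to 85 mm and grips with 20 to 120 N. Pads are 22 mm wide; open, the fingers measure 114 mm over their backs; the gripper's body (76 mm by 85 mm) begins 54 mm behind the grasp point. The pads swing forward as they close: fully open they stand 13 mm farther back than shut.
Start: joints at [1.215, 0.351, 1.652, -0, 1.139, -0.085], TCP at [147.095, 529.951, 231.29] pointing down, gripper open.
Joint ranges: [-2.75, 2.75], [-0.79, 2.1], [0.01, 2.65], [-1.57, 4.71], [0.07, 3.14], [-2.87, 2.87]. Speed limits (rad/s): [2.22, 2.22, 2.79, 3.14, 3.14, 3.14].

### API

Orientations are given as a unit quaternion [w, x, y, z].
In Python, from workcell import arm, imaging, nets gives the robot as it stands.
- The arm moves only by the tool jog_arm, never from a script. Its argument "increments" is a list of rows, each a list of 3 entries, a list of its own where there are three numbers: the opening, from 0 (shut) to 1 (fully open), then the shift along the tool's x, y, z in mm, then the turn about the tool's z in rad. In form: [[grip, [x, y, z], roll], ...]. A call has exactly 5 rows; each row shifts and turns the commanded pose from where the row before left it, along the tool's axes as they then stand; what a row does not reach is not made up. A row lasts 1/10 s, in which the tool goes at most 50 mm and 8.59 degrees, less where a joint would pass 70% of its speed; a pose out of reach is approached as far as the arm can. A call with a gripper value outside its range is refused whole. The fingers move at their own pace and stop on an object; the grip force is fixed at half the most. Time passes only in rows, so rows that do not move let the fingers close, or fill a call up. It gives the time, the measured TCP pose, the force and the opening at its end, in the units of the state.
- arm.observe(): the state, without advancing time (a new reading comes with each control period).
- imaging.grab_frame(name): name is "side" or "top" or "wrist"; returns the picture (400x640x3 uint8, red, green, blue); there is no depth.
- imaging.camera_params(name): a dict with "K" (3x3 intrinsics, pixels), "k1" (the pictures are not rectified: a ray, as slopes to the right and down, at radius r is drawn at 1 + k1 r^2 times it, then the intrinsics apply), "R" (3x3) and "t" (3): a world point X has camera coordinates R X + t. Camera axes: x right, y down, z forward; pixel columns grow to the right and rows downward; lengths in mm; the calibration is good to about 2 mm. A picture is of the moment at which its call begins: read the wrist's pose just before it. camera_params takes no time and is no camera call; for the wrist camera it gives the pose at the moment of the call.
- arm.job_done(): hands the job in, once; it reports no verdict.
Trained networks look in the newest picture that a camera, given by its name, has taken for a name from the list of things; names that differ only in an ending like _2 or _b are one class to them, and where a whole thing is asked for, a point or a joint stands for the part that bears it (a point fixed in the world has none). Each returns a list of dicts, best first, with "conf" (0 to 1); they miss things now and then, are a little off and sometimes report something else, mostly with a low value. They report only what shows in the picture. A call takes as long as a camera call. They do not tell look-alikes from the thing itself.
- nets.masks_of(camera, thing): "pixels" (400x640 bool, what is visible of it).
- nets.place_of(camera, thing): "location" ([x, y, z] in mm, in world coordinates, good to about 4 mm: a listed point, or the origin of a listed thing).
The state is a dict: "time_s": time; "joint_positions": joint angles; "dq": joint speeds; "effort": joint torques, N m; "position": TCP position; "ee_rot": TCP orientation; "force": force on the tool from outside, world axes, zero at the start; "torque": the same for the moment, N m; "width": finger opening in mm.
Only numpy, scipy, OpenCV 4.12 (cv2) and the standard library are available. Lean on these libraries where they do the work, as an engineer would, in place of code of your own. Each camera call takes 0.05 s, during which the arm holds its last target.

### The job

Swivel and tilt the inspection camera so that it looks straight at the mouth of the clamped filler neck, and let go of it. Then fit the blue coolant cap into the neck, press it down through the notches and turn it clockwise (seen from above) by 45 degrees, half-way to its lock and never into the click. Finish holding the cap there in the gripper for the picture, without disturbing the two bushings and the parts cup.

Things in the scene. Friction and masses are not known exactly. Their poses are not given: they have to be found in the camera images.
- cam_body (a point): Centre of the inspection camera's aluminium housing: 56 long (x), 40 wide (y), 40 mm high (z), sides free from above. Its black lens, 36 mm across, ends 58 mm ahead of this point. x is the line of sight, out through the lens; y to its left; z up when level. Level, it is 157 mm above the counter and straight over the swivel axis.
- cam_pivot (a point): Where the camera's two axes cross, 32 mm below the centre of its body when level, 125 mm above the counter: the vertical swivel axis and the level tilt axis (along the camera's y). The stand below has a round base 90 mm across, fixed to the counter.
- cam_swivel (a joint): Swivel of the camera about the stand's vertical axis, rad, growing counter-clockwise seen from above; at 0 the lens looks along world -y. Stays where it is left (friction about 0.2 N m). Range -1.7 to 1.7.
- cam_tilt (a joint): Tilt of the camera, rad: 0 looks level, positive looks down. Stays where it is left (friction about 0.3 N m). Range -0.7 to 0.9.
- neck_mouth (a point): Centre of the top rim of the steel filler neck, 75 mm above the counter; z up. The tube is 39 mm outside. An outward cam flange at the rim, 52 mm across and 3.5 to 6.3 mm thick, has two notches 15 mm wide, on this frame's +x and -x sides. Inside the tube a seat lies 4 mm below the rim.
- fixture: Fixed steel plate (18 mm thick, 75 mm to the right and 65 mm to the left of the neck; origin under the neck's axis, axes as neck_mouth) with the neck's black plastic tank, 120 x 90 mm, top 48 mm up. A toggle clamp with red grip on the +x side, up to 73 mm high, holds it. Paint marks on the tank: yellow at the notches, white half-way (45 degrees clockwise), red at the lock.
- cap_grip (a point): Middle of the grip bar of the loose blue bayonet cap (100 g). The bar lies along x, 52 long, 14 thick (y), 24 mm high: 12 mm above and 12 mm below this point. Below it a disc 63 mm across, top 12 and underside 17 mm below this point, then a skirt, 57 mm inside, lower edge 26.5 mm below this point, on the counter at the start. z up.
- cap: The same cap; origin on its axis at the skirt's lower edge, axes as cap_grip. Two steel tabs, 9 mm wide, 2.5 mm thick, reach inwards at the lower edge to 21.5 mm from the axis, below the two ends of the bar (+x and -x; either fits either notch, 7 degrees of play). Fully down, the disc meets the neck's rim: cap_grip is then 17 mm above neck_mouth.
- cap_plate: The cap's sprung sealing plate under the disc. Over the last 4 mm of the way down it pushes the cap up with 5 to 9 N. Turned clockwise, the tabs slide under the flange and the spring may lift the cap till they bear on it (up to 3 mm). A ridge resists from about 62 degrees; past it the cap clicks and locks at 95.
- bushing_a: Loose bronze bushing standing on the counter near the robot, 32 mm across, 28 mm high, origin at its underside. Leave alone.
- bushing_b: The other bronze bushing, the same size, standing in front of the camera stand. Leave alone.
- cup: Loose grey plastic parts cup, 72 mm across the rim, 70 mm high, origin at its underside. Leave alone.
There are look-alikes about, which are no part of the job. Leave any orange or turquoise look-alike of the part that bears cam_body alone.

How it is judged (in metres and radians):
On the way, in this order (a step that is already met when the one before it is completed fails the run):
1. the camera looks at the neck's mouth (its line of sight passes within 25 mm of the mouth's centre, sideways and in height) and has been let go (x of neck_mouth in the frame of cam_body above 0.1 m and y of neck_mouth in the frame of cam_body between -0.025 and 0.025 m and z of neck_mouth in the frame of cam_body between -0.025 and 0.025 m and contact force between the fingers and cam_stand below 0.2 N), for 0.2 s.
2. the cap has gone down through the notches (bar within 13 degrees of the notches, cap less than 4.5 mm short of the rim) (z of cap_grip in the frame of neck_mouth below 0.0215 m and horizontal distance between cap_grip and neck_mouth below 0.006 m and angle between the x axis of cap_grip and the x axis of neck_mouth, either way round below 0.227 rad and angle between cap_grip's own z axis and vertical below 0.12 rad), for 0.05 s.
At the end, for the whole second after the job is handed in: The camera's line of sight passes within 25 mm (sideways, in height) of the centre of the neck's mouth; the cap is down in the neck (under 4.5 mm short of the rim, upright within 7 degrees, centred within 6 mm), turned 35 to 55 degrees clockwise from the notches, still, and gripped with over 3 N (x of neck_mouth in the frame of cam_body above 0.1 m and y of neck_mouth in the frame of cam_body between -0.025 and 0.025 m and z of neck_mouth in the frame of cam_body between -0.025 and 0.025 m and z of cap_grip in the frame of neck_mouth between 0.015 and 0.0215 m and horizontal distance between cap_grip and neck_mouth below 0.006 m and angle between cap_grip's own z axis and vertical below 0.12 rad and angle between the x axis of cap_grip and the x axis of neck_mouth, either way round between 0.611 and 0.96 rad and angular speed of cap below 0.2 rad/s and contact force between the fingers and cap above 3 N); the arm keeps its last pose, push and grip.
It fails at once if the cap is turned onto the click ridge or into its lock (more than 66 degrees) (horizontal distance between cap_grip and neck_mouth below 0.01 m and z of cap_grip in the frame of neck_mouth below 0.0215 m and angle between the x axis of cap_grip and the x axis of neck_mouth, either way round above 1.15 rad).
It fails at once if a bushing or the parts cup is shifted more than 15 mm or tipped (distance of any of bushing_a, bushing_b, cup from where it was at the start of the episode above 0.015 m or angle between any of bushing_a, bushing_b, cup's own z axis and vertical above 0.5 rad).
It also fails if it takes over 61 s, if anything falls off the work surface, if the arm or the gripper's body presses on something with over 40 N, if the wrist force passes 120 N, or if a joint passes its speed limit or range.

## Working session

There is one attempt and no reset: what is moved stays moved. The work goes in short steps, Python scripts to look and compute and a tool call to move; the robot and the scene stay as the last step left them, time stands still between calls to the robot, and variables do not carry over. Pictures are saved under pics/ and viewed, and the job is handed in when it is done.

Besides the shell and the picture viewer there is one more tool, called after ">>>" as name([rows], argument=value, ...), one row to a line, values as JSON. jog_arm: Moves the arm, as the interface text tells. Its arguments: {"type":"object","properties":{"increments":{"type":"array","items":{"type":"array"}}},"required":["increments"]}

```bash
ls; mkdir -p pics; python3 - <<'E'
from workcell import arm, imaging, nets
import cv2
print(arm.observe(), arm.grip_point_offset)
for n in ["side","top","wrist"]:
    im=imaging.grab_frame(n); cv2.imwrite(f"pics/{n}0.png",im[:,:,::-1])
    p=imaging.camera_params(n); print(n,p)
    for t in ["cam_body","cam_pivot","neck_mouth","cap_grip","bushing_a","cup","fixture"]:
        print(n,t,[(round(d["conf"],2),[round(float(v)) for v in d["location"]]) for d in nets.place_of(n,t)])
print(arm.observe()["time_s"])
E
```

```text
pics
{'time_s': 0.0, 'joint_positions': array([ 1.21540928e+00,  3.51233195e-01,  1.65242367e+00, -1.56054157e-05,
        1.13909793e+00, -8.45880420e-02]), 'dq': array([-0.00064272,  0.00219007,  0.00260242, -0.00143004, -0.00052683,
       -0.00103157]), 'effort': array([-5.25860960e-04, -5.06096220e+01, -2.91410923e+01, -1.37033571e-04,
        4.43602839e-03, -5.31244450e-05]), 'position': array([146.98312499, 529.65353783, 230.76024787]), 'ee_rot': array([-1.19885037e-04,  1.34982907e-01,  9.90847757e-01, -5.68610707e-04]), 'force': array([ 0.19423015,  0.84196839, -0.47912976]), 'torque': array([-0.00084231,  0.02227621,  0.00977039]), 'width': 85.38429012489392} 18.700000000000003
side {'K': array([[467.64727908,   0.        , 317.78747347],
       [  0.        , 467.64727908, 199.49289593],
       [  0.        ,   0.        ,   1.        ]]), 'k1': -0.11536568186680038, 'R': array([[-0.86879017, -0.49517257,  0.0027877 ],
       [-0.32469028,  0.56540702, -0.75821575],
       [ 0.37387146, -0.65963553, -0.65199778]]), 't': array([527.78222774, 286.32066707, 900.37780491])}
s
[... 1202 characters left out ...]
p bushing_a [(0.44, [422, 138, 1]), (0.42, [412, -167, -3])]
top cup []
top fixture [(0.77, [544, -8, -3])]
wrist {'K': array([[293.51160699,   0.        , 325.9826766 ],
       [  0.        , 293.51160699, 197.13037591],
       [  0.        ,   0.        ,   1.        ]]), 'k1': -0.0020936627164953483, 'R': array([[ 2.66668849e-01,  9.63788154e-01,  3.43598196e-04],
       [ 9.25541227e-01, -2.56185777e-01,  2.78823036e-01],
       [ 2.68814365e-01, -7.40354040e-02, -9.60342437e-01]]), 't': array([-549.28754125,  -36.32447087,  378.37684902])}
wrist cam_body []
wrist cam_pivot []
wrist neck_mouth []
wrist cap_grip []
wrist bushing_a [(0.57, [424, 143, -2])]
wrist cup []
wrist fixture []
1.2
```

View pics/side0.png

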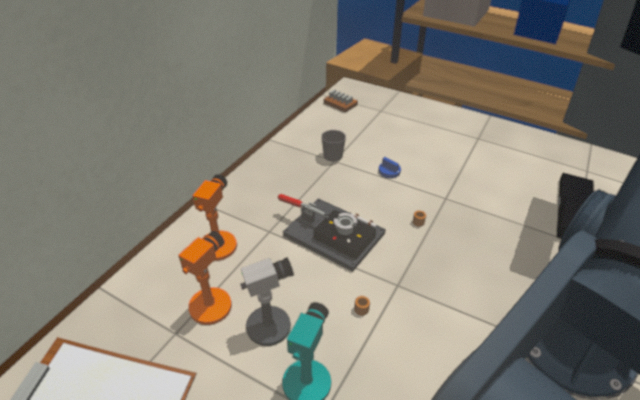

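View pics/top0.png

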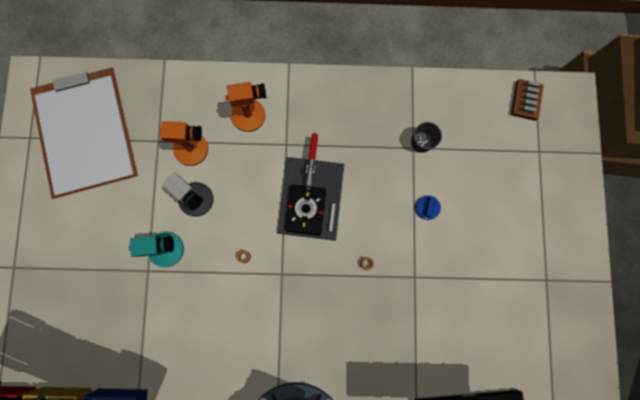

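View pics/wrist0.png

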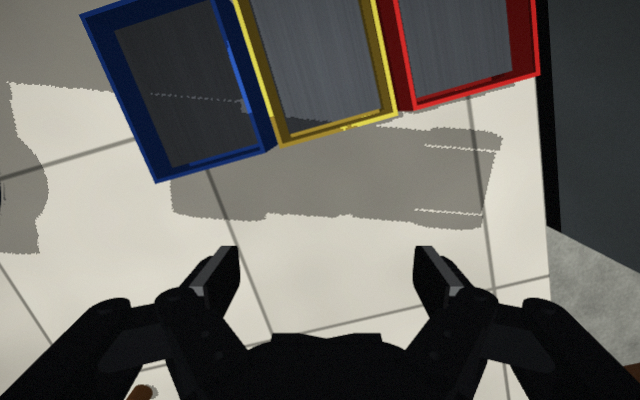

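```bash
python3 - <<'E'
import cv2,numpy as np
def crop(f,x0,y0,w,h,s):
    return cv2.resize(cv2.imread(f)[y0:y0+h,x0:x0+w],None,fx=s,fy=s,interpolation=cv2.INTER_CUBIC)
cv2.imwrite("pics/c1.png",np.hstack([crop("pics/side0.png",225,240,90,110,4),crop("pics/top0.png",145,155,90,110,4)]))
cv2.imwrite("pics/c2.png",np.hstack([crop("pics/top0.png",265,120,90,130,4),crop("pics/top0.png",400,180,60,130,4)]))
cv2.imwrite("pics/c3.png",np.vstack([crop("pics/side0.png",275,185,130,90,5)]))
E
```

```text
(no output)
```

View pics/c1.png

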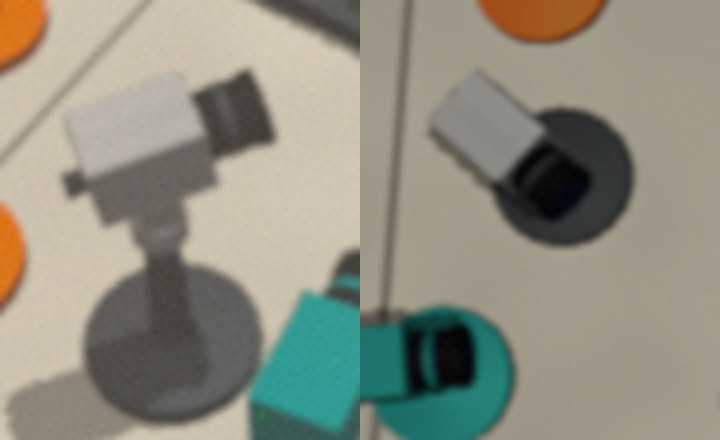

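View pics/c2.png

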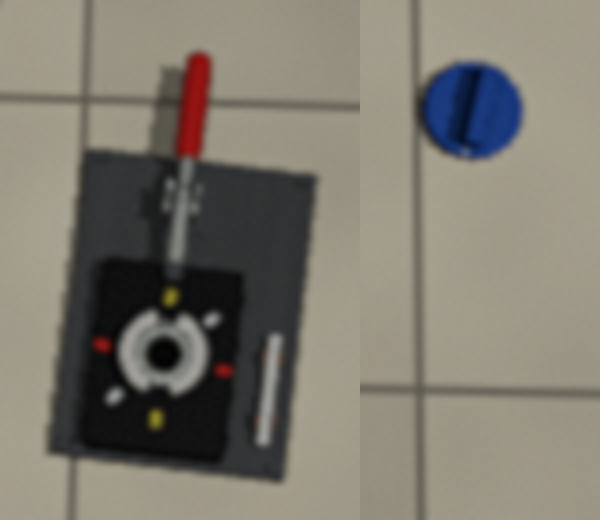

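View pics/c3.png

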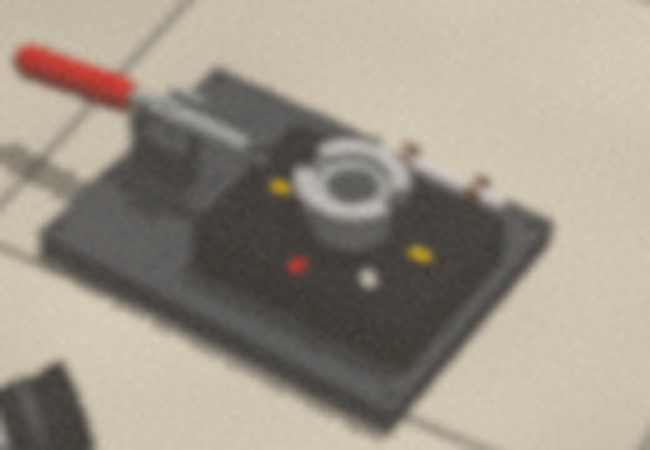

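```bash
cat > h.py <<'E'
import numpy as np, cv2
from scipy.optimize import least_squares
from scipy.spatial.transform import Rotation as Ro
from workcell import arm, imaging, nets
def proj(p,X):
    c=np.atleast_2d(X)@p["R"].T+p["t"]; u=c[:,:2]/c[:,2:]
    u=u*(1+p["k1"]*(u**2).sum(1,keepdims=True))
    return u@p["K"][:2,:2].T+p["K"][:2,2]
def unproj(p,uv,z):
    u=(np.array(uv,float)-p["K"][:2,2])/p["K"][0,0]; d=u.copy()
    for _ in range(10): d=u/(1+p["k1"]*(d**2).sum())
    r=p["R"].T@np.array([d[0],d[1],1]); o=-p["R"].T@p["t"]
    return o+r*(z-o[2])/r[2]
def camR(s,t):  # columns x,y,z
    return Ro.from_euler('z',s-np.pi/2).as_matrix()@Ro.from_euler('y',t).as_matrix()
def tool(st=None):
    st=st or arm.observe(); R=Ro.from_quat(st["ee_rot"],scalar_first=True).as_matrix(); return R,np.array(st["position"])
E
cat > fit.py <<'E'
from h import *
S=imaging.camera_params("side");T=imaging.camera_params("top")
def fit(so,to,pts):
    # pts list (cam,local xyz,px in crop/4)
    def res(q):
        P=np.array([q[0],q[1],125]);R=camR(q[2],q[3]);r=[]
        for c,l,uv in pts:
            X=P+R@(np.array(l)+[0,0,32]); r.append(proj(S if c=='s' else T,X)[0]-uv)
        return np.ravel(r)
    best=min((least_squares(res,[567,274,s,t],loss='soft_l1') for s in(-1,0,1) for t in(0,.3,-.3)),key=lambda o:o.cost)
    return best,res(best.x).reshape(-1,2)
if __name__=="__main__":
    s=lambda x,y:np.array([225+x/4,240+y/4]);t=lambda x,y:np.array([145+(x-360)/4,155+y/4])
    pts=[('s',(-28,-20,20),s(65,120)),('s',(28,-20,20),s(183,72)),('s',(28,20,20),s(207,135)),('s',(-28,20,20),s(88,180)),('s',(-28,20,-20),s(105,225)),('s',(28,20,-20),s(218,183)),
    ('t',(-28,20,20),t(478,70)),('t',(-28,-20,20),t(430,125)),('t',(28,20,20),t(548,130)),('t',(28,-20,20),t(500,190))]
    # try both left/right assignments
    for sg in (1,-1):
        p2=[(c,(l[0],sg*l[1]if c=='s' else l[1],l[2]),u) for c,l,u in pts]
        b,r=fit(0,0,p2);print(b.x,b.cost);print(r.round(1))
    c=lambda x,y:(265+x/4,120+y/4)
    Y=[unproj(T,c(*p),48)for p in((170,297),(157,418))]
    Rd=[unproj(T,c(*p),48)for p in((102,345),(225,370))];W=[unproj(T,c(*p),48)for p in((212,319),(115,396))]
    for n,v in(("Y",Y),("R",Rd),("W",W)):
        d=v[0]-v[1];print(n,(v[0]+v[1])/2,np.degrees(np.arctan2(d[1],d[0])),np.linalg.norm(d))
    print("rim",unproj(T,c(164,351),75))
    B=[unproj(T,(400+x/4,180+y/4),38)for x,y in((117,70),(105,150))];d=B[0]-B[1];print("bar",B,np.degrees(np.arctan2(d[1],d[0])),np.linalg.norm(d))
    print("base",unproj(T,t(565,177),8))
E
python3 fit.py
```

```text
[ 5.58764791e+02  2.66252093e+02 -7.50440693e-01 -1.94441097e-01] 111.55383742916185
[[  7.4  14.2]
 [  8.6  15. ]
 [ -2.8 -17.2]
 [ -2.7 -17.7]
 [ -0.6 -15.8]
 [ -0.2 -15.7]
 [  0.9   0.9]
 [ -0.3  -0.3]
 [ -0.8   2.1]
 [ -2.1  -0.1]]
[ 5.65843525e+02  2.72101156e+02 -6.68414212e-01 -8.43590000e-02] 10.728956475771165
[[ 0.  -2.8]
 [ 0.3 -1.2]
 [ 1.4 -1.1]
 [ 0.4 -1.3]
 [ 0.2  1.2]
 [ 1.7  0.9]
 [-1.7 -0.6]
 [-1.9 -0.8]
 [-1.  -0.2]
 [-1.3 -1.4]]
Y [541.124962   -14.06603149  48.        ] -4.649035577105913 75.98319376901878
R [540.92832207 -14.03286009  48.        ] 79.89539704043207 77.8245990964952
W [541.01985062 -14.16206341  48.        ] -49.901753795363234 77.00688131573366
rim [541.50899606 -14.14131023  75.        ]
bar [array([ 580.32172887, -324.82311136,   38.        ]), array([ 529.36116222, -316.37896823,   38.        ])] -9.40839986262455 51.65542475438431
base [564.87108415 267.38204174   8.        ]
```

```bash
cat > plan.py <<'E'
from h import *
import sys
def jaw(R): return np.degrees(np.arctan2(R[1,1],R[0,1]))
def plan(tgt,jawdeg,n,grip):
    st=arm.observe();R,p=tool(st)
    d=np.array(tgt,float)-p; dj=(jawdeg-jaw(R)+90)%180-90
    if len(sys.argv)>7: dj=float(sys.argv[7])
    print("t",round(st["time_s"],2),"pos",p.round(1),"jaw",round(jaw(R),2),"w",round(st["width"],1),"F",np.round(st["force"],1),"tilt",np.degrees(np.arccos(-R[2,2])).round(2))
    roll=-np.radians(dj)/n
    for i in range(n):
        Ri=R@Ro.from_euler('z',roll*i).as_matrix()
        s=Ri.T@(d/n); print([grip,[round(float(v),1) for v in s],round(float(roll),3)])
a=[float(v) for v in sys.argv[1:7]]
if len(a)>=6: plan(a[:3],a[3],int(a[4]),a[5])
else:
    st=arm.observe();R,p=tool(st);print(p.round(1),jaw(R),st["width"])
E
python3 plan.py 567.5 273.2 240 -38.3 15 1 -112.8
```

```text
t 1.2 pos [147.1 530.  231.3] jaw 74.48 w 85.3 F [-0.1 -0.4  0.1] tilt 0.0
[1.0, [-31.6, -9.0, -0.6], 0.131]
[1.0, [-32.5, -4.8, -0.6], 0.131]
[1.0, [-32.8, -0.5, -0.6], 0.131]
[1.0, [-32.6, 3.8, -0.6], 0.131]
[1.0, [-31.8, 8.0, -0.6], 0.131]
[1.0, [-30.5, 12.1, -0.6], 0.131]
[1.0, [-28.7, 16.0, -0.6], 0.131]
[1.0, [-26.3, 19.6, -0.6], 0.131]
[1.0, [-23.5, 22.9, -0.6], 0.131]
[1.0, [-20.3, 25.8, -0.6], 0.131]
[1.0, [-16.8, 28.2, -0.6], 0.131]
[1.0, [-12.9, 30.2, -0.6], 0.131]
[1.0, [-8.9, 31.6, -0.6], 0.131]
[1.0, [-4.6, 32.5, -0.6], 0.131]
[1.0, [-0.4, 32.8, -0.6], 0.131]
```

>>> jog_arm([
  [1,[-31.6,-9,-0.6],0.131],
  [1,[-32.5,-4.8,-0.6],0.131],
  [1,[-32.8,-0.5,-0.6],0.131],
  [1,[-32.6,3.8,-0.6],0.131],
  [1,[-31.8,8,-0.6],0.131],
])

```text
time_s: 1.7
position: [288.2, 443.6, 234.4]
ee_rot: [0.0, 0.449, 0.894, 0.0]
force: [0.5, 0.5, 0.0]
width: 85.1
```

>>> jog_arm([
  [1,[-30.5,12.1,-0.6],0.131],
  [1,[-28.7,16,-0.6],0.131],
  [1,[-26.3,19.6,-0.6],0.131],
  [1,[-23.5,22.9,-0.6],0.131],
  [1,[-20.3,25.8,-0.6],0.131],
])

```text
time_s: 2.2
position: [428.4, 358.2, 237.4]
ee_rot: [0.0, 0.713, 0.702, 0.0]
force: [-0.8, 1.3, 0.1]
width: 85.4
```

>>> jog_arm([
  [1,[-16.8,28.2,-0.6],0.131],
  [1,[-12.9,30.2,-0.6],0.131],
  [1,[-8.9,31.6,-0.6],0.131],
  [1,[-4.6,32.5,-0.6],0.131],
  [1,[0,0,0],0],
])

```text
time_s: 2.7
position: [542.2, 288.8, 239.4]
ee_rot: [0.0, 0.87, 0.492, 0.0]
force: [-1.0, 0.7, 0.8]
width: 85.2
```

```bash
python3 plan.py 567.5 273.2 240 -38.3 2 1; python3 - <<'E'
from h import *
P=imaging.camera_params("wrist");im=imaging.grab_frame("wrist");cv2.imwrite("pics/w1.png",im[:,:,::-1]);np.save("w1.npy",P,allow_pickle=True)
print(-P["R"].T@P["t"])
R=camR(-.668,-.084)
for l in [(-28,-20,20),(28,-20,20),(28,20,20),(-28,20,20),(58,0,0)]:
    print(l,proj(P,np.array([566,272,125])+R@(np.array(l)+[0,0,32])).round(0))
E
```

```text
t 2.7 pos [542.2 288.8 239.4] jaw -31.0 w 85.2 F [-1.   0.7  0.8] tilt 0.05
[1.0, [-0.2, 14.9, -0.3], 0.064]
[1.0, [0.8, 14.9, -0.3], 0.064]
[578.01273802 348.74887187 381.82469271]
(-28, -20, 20) [[345. 167.]]
(28, -20, 20) [[334. 241.]]
(28, 20, 20) [[387. 247.]]
(-28, 20, 20) [[400. 174.]]
(58, 0, 0) [[352. 269.]]
```

View pics/w1.png

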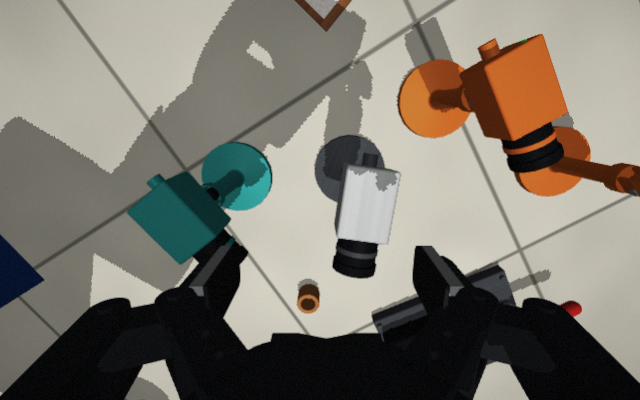

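>>> jog_arm([
  [1,[-0.2,14.9,0],0.064],
  [1,[0.8,14.9,0],0.064],
  [1,[0,0,30],0],
  [1,[0,0,20],0],
  [1,[0,0,10],0],
])

```text
time_s: 3.25
position: [563.7, 275.7, 177.9]
ee_rot: [-0.0, 0.898, 0.44, -0.001]
force: [-0.3, -0.9, 0.8]
width: 85.4
```

```bash
python3 plan.py 567.5 273.2 142 -38.3 2 1; python3 - <<'E'
from h import *
P=imaging.camera_params("wrist");im=imaging.grab_frame("wrist");cv2.imwrite("pics/w2.png",im[:,:,::-1])
E
```

```text
t 3.25 pos [563.7 275.7 177.9] jaw -37.82 w 85.4 F [-0.3 -0.9  0.8] tilt 0.16
[1.0, [0.2, 2.3, 17.9], 0.004]
[1.0, [0.2, 2.3, 17.9], 0.004]
```

View pics/w2.png

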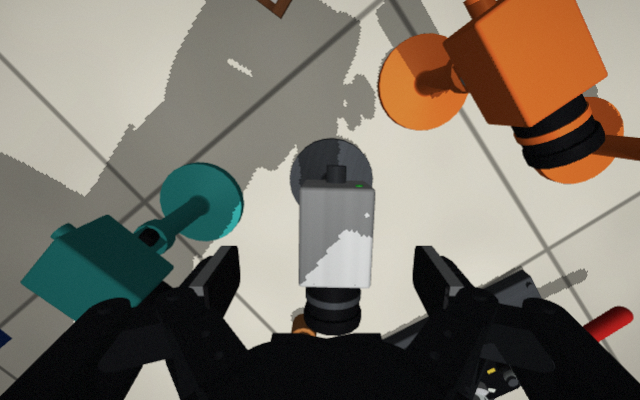

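>>> jog_arm([
  [1,[0.2,2.3,17],0.004],
  [1,[0.2,2.3,17],0.004],
  [1,[0,0,0],0],
  [0.3,[0,0,0],0],
  [0.3,[0,0,0],0],
])

```text
time_s: 3.8
position: [569.3, 273.4, 147.1]
ee_rot: [0.0, 0.9, 0.436, 0.001]
force: [0.3, -0.6, 1.0]
width: 59.4
```

>>> jog_arm([
  [0.3,[0,0,0],0],
  [0.3,[0,0,0],0],
  [0.3,[0,0,0],0],
  [0.3,[0,0,0],0],
  [0.3,[0,0,0],0],
])

```text
time_s: 4.3
position: [569.0, 273.5, 147.0]
ee_rot: [-0.0, 0.9, 0.435, 0.001]
force: [-3.3, 1.9, 5.9]
width: 39.3
```

```bash
python3 plan.py 567.5 273.2 142 -38.3 2 1; python3 - <<'E'
from h import *
P=imaging.camera_params("wrist");im=imaging.grab_frame("wrist");cv2.imwrite("pics/w3.png",im[:,:,::-1])
E
```

```text
t 4.3 pos [569.  273.5 147. ] jaw -38.39 w 39.3 F [-3.3  1.9  5.9] tilt 0.09
[1.0, [-0.6, -0.5, 2.5], -0.001]
[1.0, [-0.6, -0.5, 2.5], -0.001]
```

View pics/w3.png

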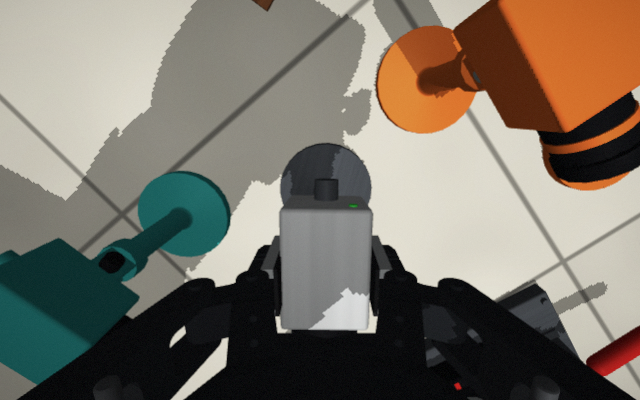

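```bash
python3 plan.py 566.3 275.1 147 -4.9 8 0.3
```

```text
t 4.35 pos [569.  273.4 147. ] jaw -38.39 w 39.3 F [-3.4  1.3  5.7] tilt 0.08
[0.3, [-0.1, -0.4, 0.0], -0.073]
[0.3, [-0.0, -0.4, 0.0], -0.073]
[0.3, [0.0, -0.4, 0.0], -0.073]
[0.3, [0.0, -0.4, 0.0], -0.073]
[0.3, [0.1, -0.4, 0.0], -0.073]
[0.3, [0.1, -0.4, 0.0], -0.073]
[0.3, [0.1, -0.4, 0.0], -0.073]
[0.3, [0.2, -0.4, 0.0], -0.073]
```

>>> jog_arm([
  [0.3,[0,-0.4,0],-0.073],
  [0.3,[0,-0.4,0],-0.073],
  [0.3,[0,-0.4,0],-0.073],
  [0.3,[0,-0.4,0],-0.073],
  [0.3,[0.1,-0.4,0],-0.073],
])

```text
time_s: 4.85
position: [568.2, 274.1, 147.0]
ee_rot: [0.001, 0.805, 0.593, 0.001]
force: [1.5, -1.5, 2.8]
width: 39.2
```

>>> jog_arm([
  [0.3,[0,-0.4,0],-0.073],
  [0.3,[0,-0.4,0],-0.073],
  [0.3,[0.2,-0.4,0],-0.073],
  [0.3,[0,0,0],0],
  [0.3,[0,0,0],0],
])

```text
time_s: 5.35
position: [567.6, 274.4, 147.0]
ee_rot: [0.001, 0.737, 0.676, 0.002]
force: [4.3, -3.0, 3.2]
width: 39.1
```

>>> jog_arm([
  [0.3,[-2.5,0,0],0],
  [0.3,[-2.5,0,0.2],0],
  [0.3,[-2.5,0,0.4],0],
  [0.3,[-2.5,0,0.6],0],
  [0.3,[-2,0,0.6],0],
])

```text
time_s: 5.85
position: [566.7, 266.6, 146.6]
ee_rot: [-0.001, 0.737, 0.676, 0.005]
force: [1.5, 23.6, 10.0]
width: 39.1
```

```bash
python3 plan.py 566.3 275.1 147 -4.9 8 0.3; python3 - <<'E'
from h import *
S=imaging.grab_frame("side");T=imaging.grab_frame("top");W=imaging.grab_frame("wrist")
f=lambda i,x,y:cv2.resize(i[y:y+110,x:x+90,::-1],None,fx=4,fy=4,interpolation=cv2.INTER_CUBIC)
cv2.imwrite("pics/c4.png",np.hstack([f(S,225,240),f(T,145,155)]));cv2.imwrite("pics/w4.png",W[:,:,::-1])
E
```

```text
t 5.85 pos [566.7 266.6 146.6] jaw -4.98 w 39.1 F [ 1.5 23.6 10. ] tilt 0.6
[0.3, [1.1, -0.1, -0.0], -0.0]
[0.3, [1.1, -0.1, -0.0], -0.0]
[0.3, [1.1, -0.1, -0.0], -0.0]
[0.3, [1.1, -0.1, -0.0], -0.0]
[0.3, [1.1, -0.1, -0.0], -0.0]
[0.3, [1.1, -0.1, -0.0], -0.0]
[0.3, [1.1, -0.1, -0.0], -0.0]
[0.3, [1.1, -0.1, -0.0], -0.0]
```

View pics/c4.png

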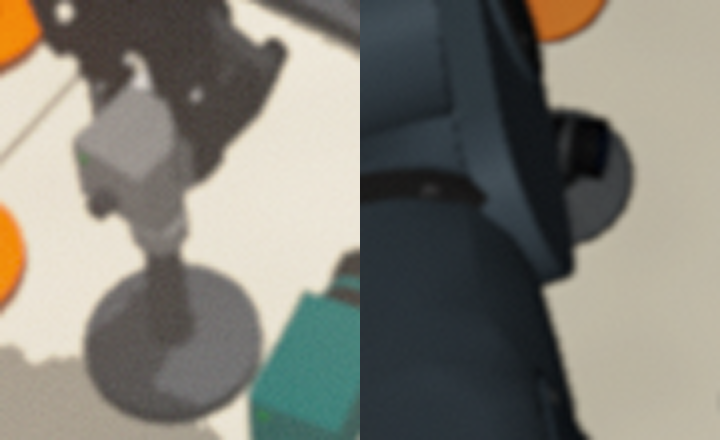

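View pics/w4.png

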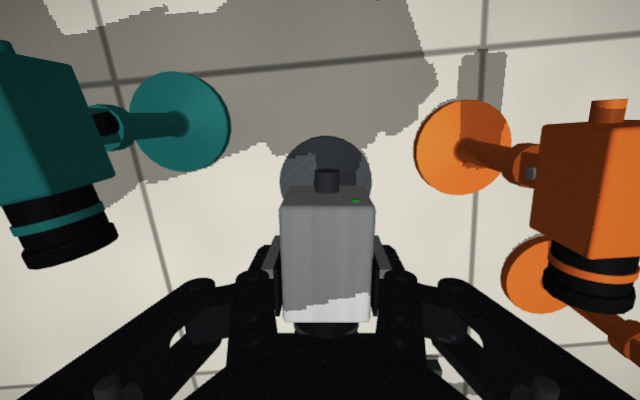

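>>> jog_arm([
  [0.3,[-2,0,0.3],0],
  [0.3,[-2,0,0.3],0],
  [0.3,[-2,0,0.3],0],
  [0.3,[-1,0,0.3],0],
  [0.3,[0,0,0],0],
])

```text
time_s: 6.5
position: [565.9, 259.4, 145.2]
ee_rot: [-0.001, 0.737, 0.676, 0.005]
force: [0.9, 20.3, 6.9]
width: 39.3
```

>>> jog_arm([
  [0.3,[0,0,0],0],
  [1,[0,0,0],0],
  [1,[0,0,0],0],
  [1,[0,0,0],0],
  [1,[0,0,0],0],
])

```text
time_s: 7.0
position: [564.4, 255.2, 142.6]
ee_rot: [-0.0, 0.737, 0.676, -0.0]
force: [-0.3, 0.2, -0.1]
width: 85.1
```

```bash
python3 plan.py 566.3 275.1 147 -4.9 1 0.3; python3 - <<'E'
from h import *
P=imaging.camera_params("wrist")
S=imaging.grab_frame("side");T=imaging.grab_frame("top");W=imaging.grab_frame("wrist");np.save("P5.npy",P,allow_pickle=True)
f=lambda i,x,y:cv2.resize(i[y:y+110,x:x+90,::-1],None,fx=4,fy=4,interpolation=cv2.INTER_CUBIC)
cv2.imwrite("pics/c5.png",np.hstack([f(S,225,240),f(T,145,155)]));cv2.imwrite("pics/w5.png",W[:,:,::-1])
E
```

```text
t 7.0 pos [564.4 255.2 142.6] jaw -4.95 w 85.1 F [-0.3  0.2 -0.1] tilt 0.03
[0.3, [19.9, 0.2, -4.4], -0.001]
```

View pics/c5.png

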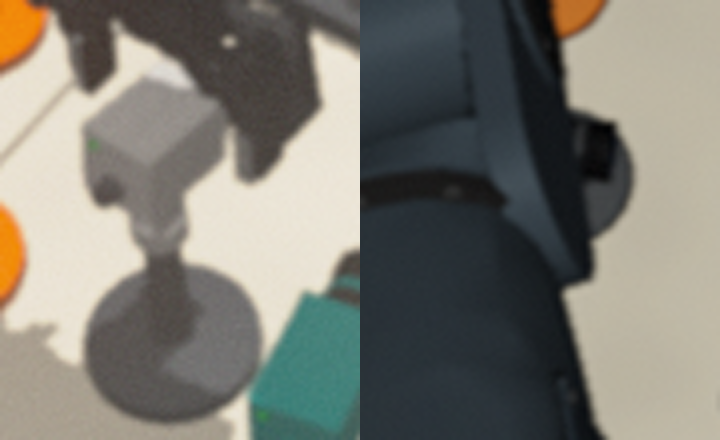

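View pics/w5.png

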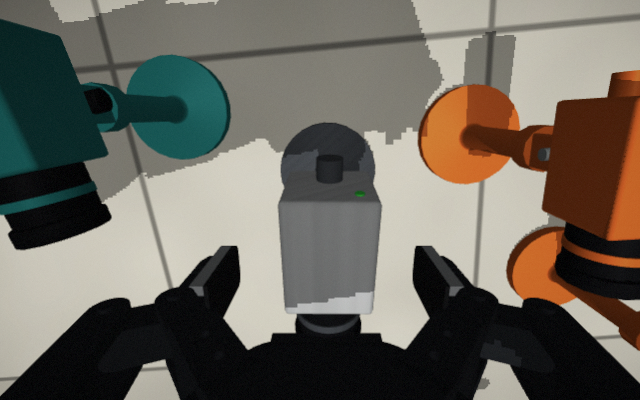

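```bash
cat > fit2.py <<'E'
from h import *
S=imaging.camera_params("side")
def fit(pts,fixpiv=None):
    def res(q):
        R=camR(q[2],q[3]);
        r=[proj(c,np.array([q[0],q[1],125])+R@(np.array(l)+[0,0,32]))[0]-u for c,l,u in pts]
        return np.concatenate([np.ravel(r),[(q[0]-566)/2,(q[1]-271)/2]])
    b=least_squares(res,[566,271,-.1,.2],loss='soft_l1');return b.x,res(b.x)
def report(q,m=(541.4,-14,75)):
    R=camR(q[2],q[3]);return R.T@(np.array(m)-[q[0],q[1],125])-[0,0,32]
E
python3 - <<'E'
from fit2 import *
P=np.load("P5.npy",allow_pickle=True).item()
s=lambda x,y:np.array([225+x/4,240+y/4])
ws=[(P,(-28,20,20),(379,203)),(P,(-28,-20,20),(279,203)),(P,(28,-20,20),(285,313)),(P,(28,20,20),(374,314))]
ss=[(S,(-28,20,20),s(84,128)),(S,(-28,-20,20),s(150,165)),(S,(28,-20,20),s(228,105)),(S,(-28,-20,-20),s(158,225))]
for p in(ws,ss[:3],ws+ss[:3]):
    q,r=fit(p);print(q.round(3),r.round(1),report(q).round(1))
E
```

```text
[ 5.67162e+02  2.72936e+02 -8.70000e-02  1.55000e-01] [ 5.2 -0.  -2.4 -0.2  0.2  0.8 -0.4 -0.   0.6  1. ] [292.4  -0.7 -37. ]
[ 5.65079e+02  2.72223e+02 -9.40000e-02  9.80000e-02] [-1.1 -0.6  0.   0.6  0.9 -2.3 -0.5  0.6] [290.7   3.3 -53.5]
[ 5.66997e+02  2.72959e+02 -8.50000e-02  1.54000e-01] [ 4.6 -0.3 -3.  -0.2  0.1  0.9 -0.6 -0.2 -1.1 -2.1  0.1 -1.1  0.7 -2.8
  0.5  1. ] [292.4  -1.3 -37.2]
```

>>> jog_arm([
  [0.3,[0,0,0],0],
  [0.3,[0,0,0],0],
  [0.3,[0,0,0],0],
  [0.3,[0,0,0],0],
  [0.3,[0,0,0],0],
])

```text
time_s: 7.65
position: [565.1, 255.5, 143.1]
ee_rot: [0.0, 0.737, 0.676, 0.001]
force: [3.8, -1.9, 1.4]
width: 39.5
```

>>> jog_arm([
  [0.3,[0,0,0],0],
  [0.3,[-3,0,0.5],0],
  [0.3,[-3,0,1],0],
  [0.3,[-3,0,1],0],
  [0.3,[-1,0,0.5],0],
])

```text
time_s: 8.15
position: [564.8, 249.1, 140.9]
ee_rot: [-0.001, 0.737, 0.676, 0.004]
force: [4.9, 22.7, 3.7]
width: 39.1
```

>>> jog_arm([
  [0.3,[0,0,0],0],
  [0.3,[0,0,0],0],
  [1,[0,0,0],0],
  [1,[0,0,0],0],
  [1,[0,0,0],0],
])

```text
time_s: 8.65
position: [563.2, 245.3, 139.3]
ee_rot: [-0.0, 0.737, 0.676, -0.001]
force: [0.8, -0.5, 0.1]
width: 80.2
```

```bash
cat > shot.py <<'E'
from h import *
import sys
k=sys.argv[1]
P=imaging.camera_params("wrist")
S=imaging.grab_frame("side");W=imaging.grab_frame("wrist");np.save(f"P{k}.npy",P,allow_pickle=True)
a=cv2.resize(S[250:320,235:305,::-1],None,fx=6,fy=6,interpolation=cv2.INTER_CUBIC)
b=cv2.resize(W[130:350,230:430,::-1],None,fx=1.9,fy=1.9,interpolation=cv2.INTER_CUBIC)
b=np.vstack([b,np.zeros((2,380,3),np.uint8)])[:420]
a=a[:len(b)]
cv2.imwrite(f"pics/c{k}.png",np.hstack([a[:418],b[:418]]));cv2.imwrite(f"pics/w{k}.png",W[:,:,::-1])
E
python3 plan.py 566.3 275.1 147 -4.9 1 0.3;python3 shot.py 6
```

```text
t 8.65 pos [563.2 245.3 139.3] jaw -4.93 w 80.2 F [ 0.8 -0.5  0.1] tilt 0.08
[0.3, [30.0, 0.5, -7.7], -0.001]
```

View pics/c6.png

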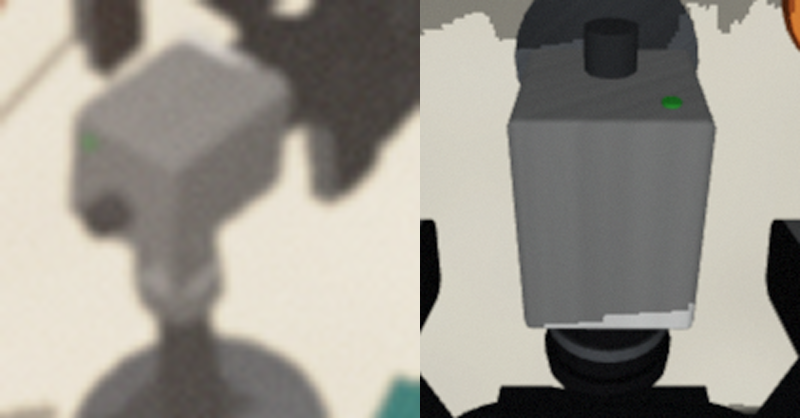

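```bash
python3 - <<'E'
from fit2 import *
P=np.load("P6.npy",allow_pickle=True).item()
s=lambda x,y:np.array([235+x/6,250+y/6]);w=lambda x,y:np.array([230+x/1.9,130+y/1.9])
ws=[(P,(-28,20,20),w(714,124)),(P,(-28,-20,20),w(510,122)),(P,(28,-20,20),w(526,326)),(P,(28,20,20),w(690,327))]
ss=[(S,(-28,20,20),s(82,110)),(S,(-28,-20,20),s(178,170)),(S,(28,-20,20),s(290,97)),(S,(28,20,20),s(190,42))]
for p in(ws,ss,ws+ss):
    q,r=fit(p);print(q.round(3),r.round(1),report(q).round(1))
E
```

```text
[6.51375e+02 2.57606e+02 9.90000e-02 5.10000e-02] [  4.9 -20.3  -0.5   0.4  -9.8  15.1   0.1  -0.2  42.7  -6.7] [ 261.6 -136.2  -68.8]
[ 5.65388e+02  2.78366e+02 -8.00000e-02  3.11000e-01] [-1.7 -0.1  0.2  0.   0.9 -0.6  0.2 -0.8 -0.3  3.7] [294.6  -0.6  10.3]
[6.50882e+02 2.57335e+02 1.03000e-01 4.30000e-02] [  2.7 -20.8  -2.5   0.2 -10.4  15.4  -0.3  -0.2 -36.9 -16.5 -34.2 -19.7
 -37.  -26.9 -38.5 -23.9  42.4  -6.8] [ 260.6 -136.7  -70.9]
```

```bash
python3 - <<'E'
from fit2 import *
P=np.load("P6.npy",allow_pickle=True).item()
s=lambda x,y:np.array([235+x/6,250+y/6]);w=lambda x,y:np.array([230+(x-420)/1.9,130+y/1.9])
ws=[(P,(-28,20,20),w(714,124)),(P,(-28,-20,20),w(510,122)),(P,(28,-20,20),w(526,326)),(P,(28,20,20),w(690,327))]
ss=[(S,(-28,20,20),s(82,110)),(S,(-28,-20,20),s(178,170)),(S,(28,-20,20),s(290,97)),(S,(28,20,20),s(190,42))]
for p in(ws,ss,ws+ss):
    q,r=fit(p);print(q.round(3),r.round(1),report(q).round(1))
E
```

```text
[ 5.66844e+02  2.73437e+02 -9.30000e-02  2.59000e-01] [ 3.  -0.  -3.5  0.1 -1.4  0.1  1.2  0.2  0.4  1.2] [291.7   1.4  -6.3]
[ 5.65388e+02  2.78366e+02 -8.00000e-02  3.11000e-01] [-1.7 -0.1  0.2  0.   0.9 -0.6  0.2 -0.8 -0.3  3.7] [294.6  -0.6  10.3]
[ 5.66597e+02  2.73593e+02 -9.10000e-02  2.61000e-01] [ 2.2 -0.2 -4.4  0.2 -1.8 -0.1  0.8 -0.1 -1.6 -1.  -0.  -0.8  1.1 -2.4
  0.6 -2.7  0.3  1.3] [291.8   0.9  -5.7]
```

>>> jog_arm([
  [1,[0,0,0],0],
  [1,[0,0,-20],0],
  [1,[0,0,-35],0],
  [1,[0,0,-35],0],
  [1,[0,0,0],0],
])

```text
time_s: 9.25
position: [565.4, 246.1, 234.6]
ee_rot: [0.002, 0.737, 0.676, 0.004]
force: [0.9, -0.8, -0.3]
width: 85.1
```

```bash
python3 plan.py 560 -305 200 80.6 14 1 85.5;  python3 - <<'E'
from h import *
S=imaging.grab_frame("side")
cv2.imwrite("pics/s7.png",cv2.resize(S[240:350,225:315,::-1],None,fx=5,fy=5,interpolation=cv2.INTER_CUBIC))
E
```

```text
t 9.25 pos [565.4 246.1 234.6] jaw -4.94 w 85.1 F [ 0.9 -0.8 -0.3] tilt 0.44
[1.0, [-39.3, 3.0, 2.4], -0.107]
[1.0, [-39.4, -1.2, 2.4], -0.107]
[1.0, [-39.0, -5.4, 2.4], -0.107]
[1.0, [-38.2, -9.5, 2.4], -0.107]
[1.0, [-37.0, -13.5, 2.4], -0.107]
[1.0, [-35.3, -17.4, 2.4], -0.107]
[1.0, [-33.3, -21.0, 2.4], -0.107]
[1.0, [-30.9, -24.5, 2.4], -0.107]
[1.0, [-28.1, -27.6, 2.4], -0.107]
[1.0, [-25.0, -30.4, 2.4], -0.107]
[1.0, [-21.6, -32.9, 2.4], -0.107]
[1.0, [-18.0, -35.0, 2.4], -0.107]
[1.0, [-14.1, -36.7, 2.4], -0.107]
[1.0, [-10.2, -38.0, 2.4], -0.107]
```

View pics/s7.png

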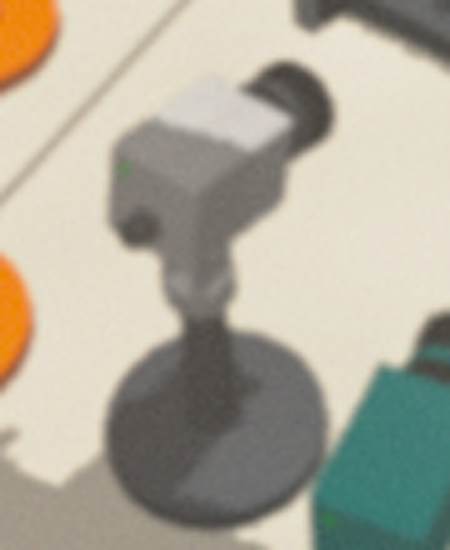

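>>> jog_arm([
  [1,[-39.3,3,2.4],-0.107],
  [1,[-39.4,-1.2,2.4],-0.107],
  [1,[-39,-5.4,2.4],-0.107],
  [1,[-38.2,-9.5,2.4],-0.107],
  [1,[-37,-13.5,2.4],-0.107],
])

```text
time_s: 9.8
position: [561.0, 47.0, 216.3]
ee_rot: [-0.001, 0.53, 0.848, -0.001]
force: [0.5, 0.6, 0.5]
width: 85.2
```

>>> jog_arm([
  [1,[-35.3,-17.4,2.4],-0.107],
  [1,[-33.3,-21,2.4],-0.107],
  [1,[-30.9,-24.5,2.4],-0.107],
  [1,[-28.1,-27.6,2.4],-0.107],
  [1,[-25,-30.4,2.4],-0.107],
])

```text
time_s: 10.3
position: [559.6, -149.7, 204.3]
ee_rot: [-0.001, 0.287, 0.958, 0.0]
force: [-0.3, 0.1, 0.7]
width: 85.3
```

>>> jog_arm([
  [1,[-21.6,-32.9,2.4],-0.107],
  [1,[-18,-35,2.4],-0.107],
  [1,[-14.1,-36.7,2.4],-0.107],
  [1,[-10.2,-38,2.4],-0.107],
  [1,[0,0,0],0],
])

```text
time_s: 10.8
position: [558.3, -309.5, 194.0]
ee_rot: [-0.001, 0.079, 0.997, 0.0]
force: [-1.2, 0.8, 0.5]
width: 85.5
```

```bash
python3 plan.py 560 -327 120 80.6 4 1;  python3 - <<'E'
from h import *
P=imaging.camera_params("wrist")
W=imaging.grab_frame("wrist");np.save(f"P8.npy",P,allow_pickle=True);cv2.imwrite("pics/w8.png",W[:,:,::-1])
T=imaging.grab_frame("top");S=imaging.grab_frame("side")
cv2.imwrite("pics/c8.png",np.hstack([cv2.resize(i[y:y+110,x:x+75,::-1],None,fx=5,fy=5,interpolation=cv2.INTER_CUBIC) for i,x,y in((S,232,240),(T,150,155))]))
print([(d["conf"],d["location"]) for d in nets.place_of("wrist","cap_grip")])
E
```

```text
t 10.8 pos [ 558.3 -309.5  194. ] jaw 80.91 w 85.5 F [-1.2  0.8  0.5] tilt 0.12
[1.0, [-1.1, -4.3, 18.5], 0.001]
[1.0, [-1.1, -4.3, 18.5], 0.001]
[1.0, [-1.2, -4.3, 18.5], 0.001]
[1.0, [-1.2, -4.3, 18.5], 0.001]
[(0.76, [559.0, -330.4, 27.5])]
```

View pics/w8.png

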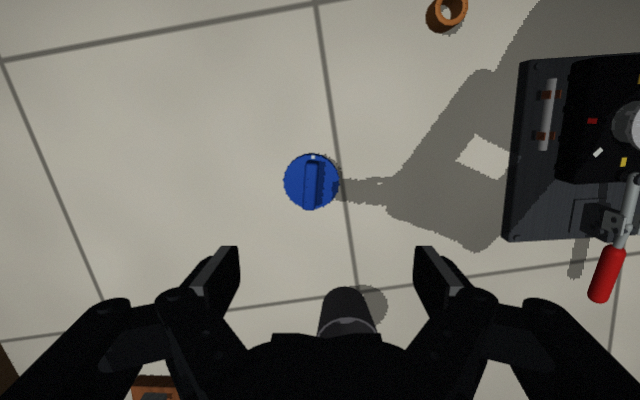

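View pics/c8.png

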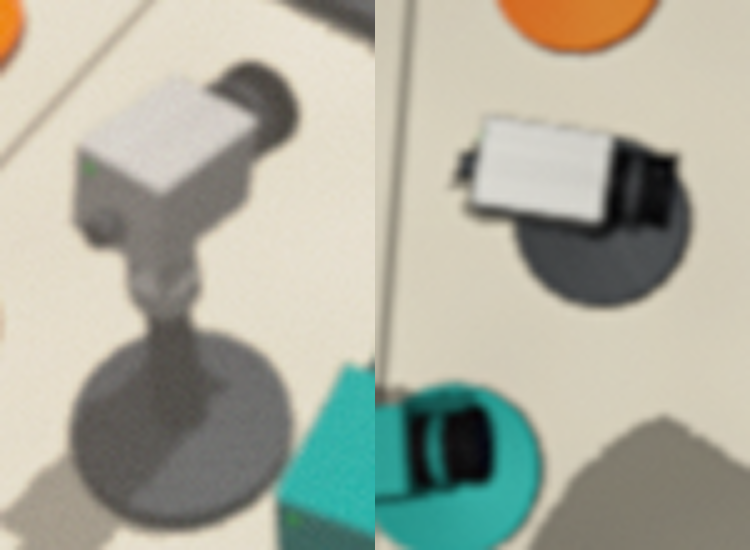

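```bash
python3 - <<'E'
from fit2 import *
T=imaging.camera_params("top");P=np.load("P8.npy",allow_pickle=True).item()
s=lambda x,y:np.array([232+x/5,240+y/5]);t=lambda x,y:np.array([150+(x-375)/5,155+y/5])
ss=[(S,(-28,20,20),s(80,148)),(S,(-28,-20,20),s(162,192)),(S,(28,-20,20),s(258,122)),(S,(28,20,20),s(175,77)),(S,(28,-20,-20),s(250,190)),]
ts=[(T,(-28,20,20),t(484,117)),(T,(-28,-20,20),t(472,205)),(T,(28,-20,20),t(608,222)),(T,(28,20,20),t(614,135))]
for p in(ss,ts,ts+ss):
    q,r=fit(p);print(q.round(3),r.round(1),report(q).round(1))
print(-P["R"].T@P["t"])
W=cv2.imread("pics/w8.png");cv2.imwrite("pics/c9.png",cv2.resize(W[140:220,270:360],None,fx=7,fy=7,interpolation=cv2.INTER_CUBIC))
W=cv2.imread("pics/w8.png");cv2.imwrite("pics/c10.png",cv2.resize(W[40:250,490:640],None,fx=2.8,fy=2.8,interpolation=cv2.INTER_CUBIC))
E
```

```text
[ 5.65483e+02  2.71995e+02 -6.60000e-02  1.92000e-01] [-1.3 -0.6  0.3  0.6  0.5 -1.4 -0.5 -1.5  0.6  1.8 -0.3  0.5] [291.2  -5.2 -26.4]
[ 5.64798e+02  2.71133e+02 -6.30000e-02  2.66000e-01] [ 0.3 -0.2  0.3  0.1 -0.9 -0.2  0.2 -0.4 -0.6  0.1] [289.1  -5.5  -5. ]
[ 5.65336e+02  2.71704e+02 -6.10000e-02  2.32000e-01] [-0.8 -0.4 -0.8 -0.2 -1.9 -0.6 -0.9 -0.8 -0.4 -1.7  1.3 -0.6  1.2 -1.6
  0.2 -1.6  0.9  2.  -0.3  0.4] [290.5  -6.5 -14.8]
[ 488.24722369 -299.11820182  336.49742758]
```

View pics/c9.png

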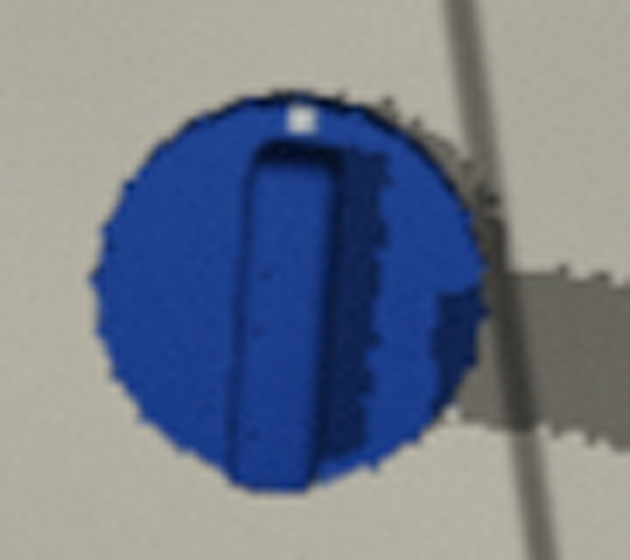

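View pics/c10.png

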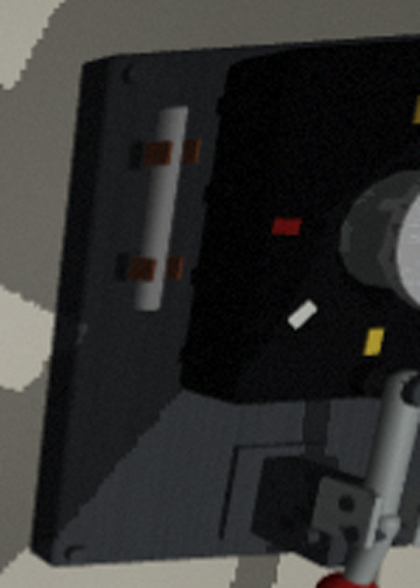

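```bash
cat > fit3.py <<'E'
from fit2 import *
T=imaging.camera_params("top")
def fit3(pts,w=1.0,x0=(566,272)):
    # free pixel offset per camera (prior 1.2px), pivot prior
    def res(q):
        R=camR(q[2],q[3]);off={id(S):q[4:6],id(T):q[6:8]}
        r=[proj(c,np.array([q[0],q[1],125])+R@(np.array(l)+[0,0,32]))[0]+off[id(c)]-u for c,l,u in pts]
        return np.concatenate([np.ravel(r),q[4:8]/1.2,[(q[0]-x0[0])/3,(q[1]-x0[1])/3]])
    b=least_squares(res,[566,272,-.1,.2,0,0,0,0]);
    cov=np.linalg.inv(b.jac.T@b.jac);return b.x,res(b.x)[:-6].reshape(-1,2),np.sqrt(np.diag(cov))
E
python3 - <<'E'
from fit3 import *
s=lambda x,y:np.array([232+x/5,240+y/5]);t=lambda x,y:np.array([150+(x-375)/5,155+y/5])
ss=[(S,(-28,20,20),s(80,148)),(S,(-28,-20,20),s(162,192)),(S,(28,-20,20),s(258,122)),(S,(28,20,20),s(175,77))]
ts=[(T,(-28,20,20),t(484,117)),(T,(-28,-20,20),t(472,205)),(T,(28,-20,20),t(608,222)),(T,(28,20,20),t(614,135)),(T,(58,18,0),t(680,155)),(T,(58,-18,0),t(668,230))]
for p in(ss,ts,ts+ss):
    q,r,sd=fit3(p);print(q.round(3),r.round(1).tolist(),report(q).round(1),sd[2:4])
E
```

```text
[ 5.65558e+02  2.73502e+02 -6.80000e-02  2.40000e-01 -9.70000e-02
  7.15000e-01  0.00000e+00  0.00000e+00] [[-1.0, -0.6], [0.6, 0.6], [0.7, -0.1], [-0.2, -0.3]] [292.1  -4.5 -11.9] [0.03061968 0.03682233]
[ 5.65228e+02  2.71824e+02 -6.30000e-02  2.78000e-01  0.00000e+00
 -0.00000e+00  7.30000e-02  2.87000e-01] [[0.4, -0.1], [0.3, 0.2], [-0.8, -0.0], [0.2, -0.2], [-0.3, -0.3], [0.2, 0.2]] [289.5  -5.7  -1.4] [0.02495693 0.05828018]
[ 5.65391e+02  2.72745e+02 -6.60000e-02  2.52000e-01 -5.41000e-01
  1.06500e+00  9.02000e-01  4.16000e-01] [[0.2, -0.1], [0.1, 0.2], [-1.0, -0.0], [0.1, -0.3], [-0.2, -0.3], [0.2, 0.2], [-0.9, -0.8], [0.7, 0.3], [0.7, -0.1], [-0.2, -0.2]] [291.1  -5.1  -8.6] [0.01925217 0.03273007]
```

```bash
python3 - <<'E'
from h import *
P=np.load("P8.npy",allow_pickle=True).item()
f=lambda x,y:unproj(P,(270+x/7,140+y/7),38.5)
a,b,c,d=f(252,155),f(340,155),f(228,488),f(315,490)
print(a.round(1),b.round(1),c.round(1),d.round(1),(a+b+c+d)/4,np.linalg.norm(a-b),np.linalg.norm(a-c))
for u,v in((c,a),(d,b)): w=u-v;print(np.degrees(np.arctan2(w[1],w[0])))
g=lambda x,y:unproj(P,(270+x/7,140+y/7),14)
print("disc",(g(93,285)+g(487,285))/2,np.linalg.norm(g(93,285)-g(487,285)))
E
```

```text
[ 533.1 -326.8   38.5] [ 535.1 -314.1   38.5] [ 583.  -339.4   38.5] [ 585.4 -326.3   38.5] [ 559.14254846 -326.66734443   38.5       ] 12.841747759112932 51.41199787928697
-14.210201221516613
-13.680563144163917
disc [ 558.46923682 -326.73408256   14.        ] 63.33904385677671
```

```bash
python3 plan.py 559 -326.7 60 76.1 4 1
```

```text
t 11.0 pos [ 559.4 -304.7  195.3] jaw 80.88 w 85.4 F [-1.  -0.1 -0.1] tilt 0.09
[1.0, [-0.8, -5.5, 33.8], 0.021]
[1.0, [-0.9, -5.5, 33.8], 0.021]
[1.0, [-1.0, -5.4, 33.8], 0.021]
[1.0, [-1.2, -5.4, 33.8], 0.021]
```

>>> jog_arm([
  [1,[-0.8,-5.5,33.8],0.021],
  [1,[-0.9,-5.5,33.8],0.021],
  [1,[-1,-5.4,33.8],0.021],
  [1,[-1.2,-5.4,25],0.021],
  [1,[0,0,0],0],
])

```text
time_s: 11.5
position: [557.9, -325.9, 66.3]
ee_rot: [-0.003, 0.121, 0.993, 0.001]
force: [0.2, 1.1, 1.0]
width: 85.3
```

```bash
python3 plan.py 559 -326.7 17 76.1 3 1;  python3 - <<'E'
from h import *
P=imaging.camera_params("wrist")
W=imaging.grab_frame("wrist");cv2.imwrite("pics/w9.png",W[:,:,::-1]);np.save(f"P9.npy",P,allow_pickle=True)
E
```

```text
t 11.5 pos [ 557.9 -325.9   66.3] jaw 76.09 w 85.3 F [0.2 1.1 1. ] tilt 0.35
[1.0, [-0.5, -0.2, 16.4], -0.0]
[1.0, [-0.5, -0.2, 16.4], -0.0]
[1.0, [-0.5, -0.2, 16.4], -0.0]
```

View pics/w9.png

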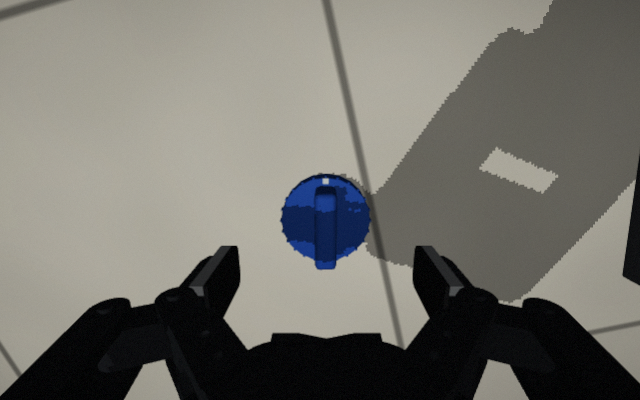

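>>> jog_arm([
  [1,[-0.3,0,25],0],
  [1,[-0.3,0,20],0],
  [1,[0,0,5.5],0],
  [1,[0,0,0],0],
  [1,[0,0,0],0],
])

```text
time_s: 12.05
position: [560.8, -328.1, 21.0]
ee_rot: [0.001, 0.121, 0.993, -0.001]
force: [0.1, 0.2, 0.1]
width: 85.2
```

>>> jog_arm([
  [0,[0,0,0],0],
  [0,[0,0,0],0],
  [0,[0,0,0],0],
  [0,[0,0,0],0],
  [0,[0,0,0],0],
])

```text
time_s: 12.55
position: [560.0, -328.0, 19.4]
ee_rot: [0.0, 0.121, 0.993, -0.0]
force: [-5.1, 3.1, 25.3]
width: 13.0
```

>>> jog_arm([
  [0,[0,0,0],0],
  [0,[0,0,0],0],
  [0,[0,0,0],0],
  [0,[0,0,-30],0],
  [0,[0,0,-30],0],
])

```text
time_s: 13.05
position: [559.2, -327.4, 78.7]
ee_rot: [-0.001, 0.121, 0.993, 0.001]
force: [-0.3, 0.3, 0.1]
width: 12.7
```

```bash
python3 plan.py 559 -326.7 180 76.1 3 0;  python3 - <<'E'
from h import *
P=imaging.camera_params("wrist")
W=imaging.grab_frame("wrist");cv2.imwrite("pics/w10.png",W[:,:,::-1]);np.save(f"P10.npy",P,allow_pickle=True)
E
```

```text
t 13.05 pos [ 559.2 -327.4   78.7] jaw 76.09 w 12.7 F [-0.3  0.3  0.1] tilt 0.17
[0.0, [0.2, 0.3, -33.8], -0.0]
[0.0, [0.2, 0.3, -33.8], -0.0]
[0.0, [0.2, 0.3, -33.8], -0.0]
```

View pics/w10.png

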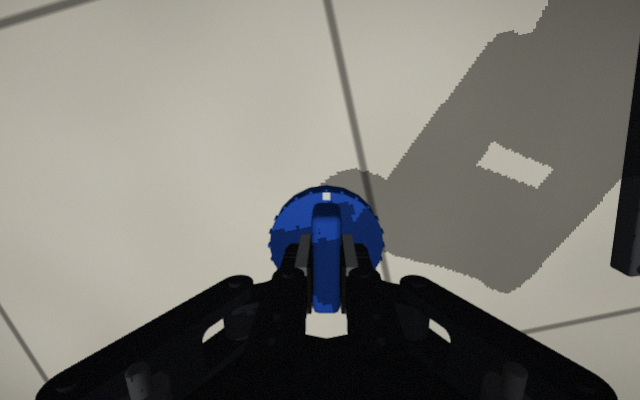

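```bash
python3 - <<'E'
import cv2
W=cv2.imread("pics/w10.png");cv2.imwrite("pics/c11.png",cv2.resize(W[175:325,255:400],None,fx=4,fy=4,interpolation=cv2.INTER_CUBIC))
E
```

```text
(no output)
```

View pics/c11.png

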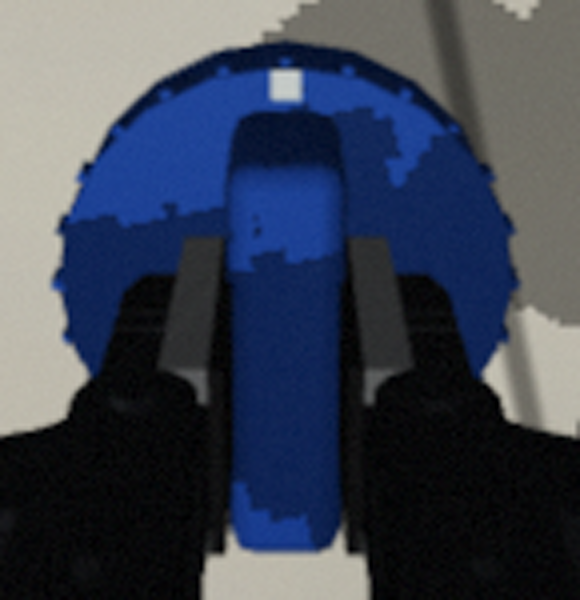

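```bash
cat > capfit.py <<'E'
from h import *
def capfit(P,R,p,pts):
    # q: offset in tool frame (x,y,z up=-z), yaw ; local cap frame: u along bar toward far end (tool -x or +x)
    def model(q):
        c=p+R@np.array([q[0],q[1],-q[2]])
        B=R@Ro.from_euler('z',q[3]).as_matrix()
        return [proj(P,c+B@np.array([l[0],l[1],-l[2]]))[0] for l,_ in pts]
    f=lambda q:np.concatenate([np.ravel([m-u for m,(l,u) in zip(model(q),pts)]),[(q[2]-8)/3]])
    b=least_squares(f,[0,0,8,0],loss='soft_l1');return b.x,f(b.x)
E
python3 - <<'E'
from capfit import *
P=np.load("P10.npy",allow_pickle=True).item()
R,p=tool()
print(p)
p=np.array([559.2,-327.4,78.7])
g=lambda x,y:np.array([255+x/4,175+y/4])
for sx in(1,-1):
  pts=[((sx*26,-sx*7,12),g(230,172)),((sx*26,sx*7,12),g(343,172)),((-sx*26,-sx*7,12),g(232,550)),((-sx*26,sx*7,12),g(340,550))]
  for s2 in (1,-1):
    q,r=capfit(P,R,p,[((l[0],s2*l[1],l[2]),u) for l,u in pts]);print(sx,s2,q.round(2),r.round(1))
E
```

```text
[ 561.52975881 -328.92192011   84.52525389]
1 1 [-2.8  -0.54  0.96 -0.  ] [-0.8 -0.1  0.8 -0.1 -0.   0.1  0.   0.1 -2.3]
1 -1 [-3.08  2.48  0.43  0.  ] [ 35.5   0.1 -22.5   0.1  32.7  -0.1 -21.3  -0.1  -2.5]
-1 1 [ -2.8   -0.54   0.96 -15.71] [-0.8 -0.1  0.8 -0.1 -0.   0.1  0.   0.1 -2.3]
-1 -1 [-108.53    0.54  -73.31   -0.12] [ 10.4 144.2  -1.7 142.6   1.8  -1.6  -8.1  -3.5 -27.1]
```

```bash
python3 plan.py 605 -20 165 84 9 0
```

```text
t 13.1 pos [ 561.5 -328.9   84.5] jaw 76.09 w 12.8 F [ 3.2 -2.2  4. ] tilt 0.29
[0.0, [3.5, 34.5, -9.0], -0.015]
[0.0, [3.0, 34.5, -9.0], -0.015]
[0.0, [2.5, 34.6, -9.0], -0.015]
[0.0, [1.9, 34.6, -9.0], -0.015]
[0.0, [1.4, 34.6, -9.0], -0.015]
[0.0, [0.9, 34.6, -9.0], -0.015]
[0.0, [0.3, 34.6, -9.0], -0.015]
[0.0, [-0.2, 34.6, -9.0], -0.015]
[0.0, [-0.7, 34.6, -9.0], -0.015]
```

>>> jog_arm([
  [0,[3.5,20,-25],-0.015],
  [0,[3,34.5,-25],-0.015],
  [0,[2.5,34.5,-20],-0.015],
  [0,[1.9,34.6,-10],-0.015],
  [0,[1.4,34.6,0],-0.015],
])

```text
time_s: 13.6
position: [581.5, -169.4, 160.5]
ee_rot: [0.001, 0.084, 0.997, -0.0]
force: [0.2, 0.6, -2.1]
width: 12.6
```

>>> jog_arm([
  [0,[0.9,34.6,0],-0.015],
  [0,[0.3,34.6,0],-0.015],
  [0,[-0.2,34.6,0],-0.015],
  [0,[-0.7,34.6,0],-0.015],
  [0,[0,15,0],0],
])

```text
time_s: 14.1
position: [602.2, -16.1, 158.7]
ee_rot: [-0.0, 0.053, 0.999, 0.0]
force: [-0.3, -0.6, -0.8]
width: 12.6
```

>>> jog_arm([
  [0,[0,0,0],0],
  [0,[0,0,0],0],
  [0,[0,0,0],0],
  [0,[0,0,0],0],
  [0,[0,0,0],0],
])

```text
time_s: 14.6
position: [602.2, -19.5, 159.2]
ee_rot: [0.0, 0.054, 0.999, -0.0]
force: [-0.2, -0.2, -1.2]
width: 12.7
```

```bash
python3 plan.py 541.4 -14 165 84 3 0;  python3 - <<'E'
from h import *
P=imaging.camera_params("wrist");R,p=tool()
W=imaging.grab_frame("wrist");cv2.imwrite("pics/w11.png",W[:,:,::-1]);np.save(f"P11.npy",dict(P,Rt=R,pt=p),allow_pickle=True)
print([(d["conf"],d["location"]) for d in nets.place_of("wrist","neck_mouth")])
print([(d["conf"],d["location"]) for d in nets.place_of("wrist","cap_grip")])
E
```

```text
t 14.6 pos [602.2 -19.5 159.2] jaw 83.76 w 12.7 F [-0.2 -0.2 -1.2] tilt 0.0
[0.0, [20.4, -0.4, -1.9], -0.001]
[0.0, [20.4, -0.4, -1.9], -0.001]
[0.0, [20.4, -0.3, -1.9], -0.001]
[(0.89, [544.7, -15.2, 73.6]), (0.62, [600.8, -20.0, 168.5])]
[(0.61, [604.3, -19.7, 165.5])]
```

View pics/w11.png

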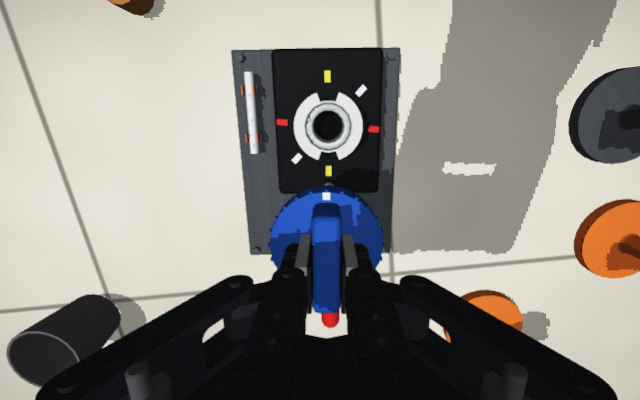

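```bash
python3 - <<'E'
import cv2
W=cv2.imread("pics/w11.png");cv2.imwrite("pics/c12.png",cv2.resize(W[60:190,265:395],None,fx=4.4,fy=4.4,interpolation=cv2.INTER_CUBIC))
E
```

```text
(no output)
```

View pics/c12.png

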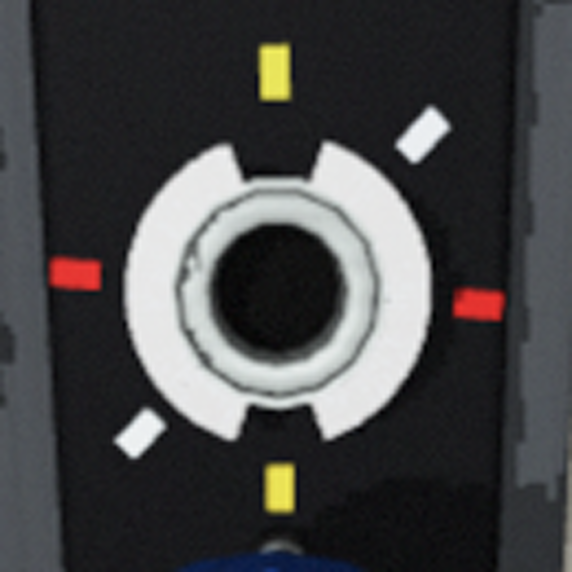

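```bash
python3 - <<'E'
from capfit import *
P=np.load("P11.npy",allow_pickle=True).item();R,p=P["Rt"],P["pt"]
f=lambda x,y,z=75:unproj(P,(265+x/4.4,60+y/4.4),z)
C=[f(*q)[:2] for q in((124,290),(432,290),(232,143),(323,142),(240,440),(323,440),(150,210),(408,210))]
r=least_squares(lambda c:[np.hypot(*(q-c[:2]))-c[2] for q in C[:6]],[541,-14,26]);print("circ",r.x,r.fun)
ang=lambda a,b:np.degrees(np.arctan2((a-b)[1],(a-b)[0]))
lo=(C[4]+C[5])/2;hi=(C[2]+C[3])/2
print("notch",ang(lo,hi),(lo+hi)/2, ang(C[4],C[2]),ang(C[5],C[3]),np.hypot(*(C[2]-C[3])))
print("yel",ang(f(280.5,488,48),f(275,72,48)),"red",ang(f(478,305,48),f(76,273,48))-90, "wh",ang(f(140,434,48),f(423,135,48))+0)
print((f(280.5,488,48)+f(275,72,48))/2,(f(478,305,48)+f(76,273,48))/2)
# cap in hand
g=lambda x,y:np.array([x,y])
W=cv2.imread("pics/w11.png");cv2.imwrite("pics/c13.png",cv2.resize(W[175:325,255:400],None,fx=4,fy=4,interpolation=cv2.INTER_CUBIC))
for z in (7,8):
  for l in ((26,7,12),(26,-7,12),(-26,7,12),(-26,-7,12),(26,7,-12),(26,-7,-12)):
    print(z,l,((proj(P,p+R@np.array([l[0],l[1],-z-l[2]]))[0]-[255,175])*4).round(0))
E
```

```text
circ [542.53438397 -11.96471052  25.99052976] [ 0.36532439  0.25872126 -0.18299798 -0.14230237 -0.32399739  0.02525209]
notch -5.258946361146498 [542.59416554 -11.75540902] -5.002032906113798 -5.515082239607139 15.067732893792671
yel -5.292777954544551 red -10.616581484454514 wh -50.34738208314111
[542.62818111 -11.85000643  48.        ] [542.62766755 -11.8860532   48.        ]
7 (26, 7, 12) [353. 169.]
7 (26, -7, 12) [228. 169.]
7 (-26, 7, 12) [346. 564.]
7 (-26, -7, 12) [233. 564.]
7 (26, 7, -12) [343. 106.]
7 (26, -7, -12) [236. 106.]
8 (26, 7, 12) [354. 172.]
8 (26, -7, 12) [227. 172.]
8 (-26, 7, 12) [346. 569.]
8 (-26, -7, 12) [233. 569.]
8 (26, 7, -12) [343. 108.]
8 (26, -7, -12) [236. 108.]
```

View pics/c13.png

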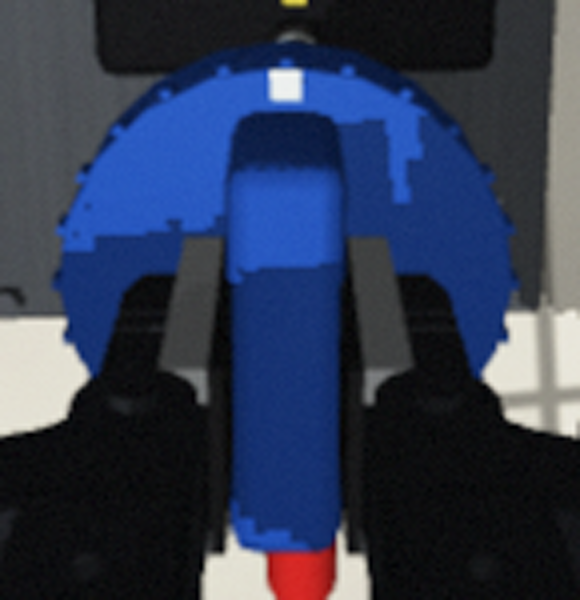

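```bash
python3 - <<'E'
from capfit import *
P=np.load("P11.npy",allow_pickle=True).item();R,p=P["Rt"],P["pt"]
th=np.linspace(0,2*np.pi,361)
for z in (3,5,7,8):
  for x in (-2,0,1.2):
    o=[]
    for h in(-12,-17):
      X=np.c_[x+31.5*np.cos(th),31.5*np.sin(th),np.full(361,-z-h)]@R.T+p
      u=(proj(P,X)-[255,175])*4
      o+= [u[:,0].min().round(),u[:,0].max().round(),u[:,1].min().round(),u[u[:,0].argmax(),1].round()]
    e=(proj(P,p+np.array([[x+26,0,-z-12],[x-26,0,-z-12],[x+26,0,-z+12]])@R.T)-[255,175])*4
    print(z,x,o,e[:,1].round())
E
```

```text
3 -2 [np.float64(65.0), np.float64(512.0), np.float64(72.0), np.float64(277.0), np.float64(72.0), np.float64(506.0), np.float64(63.0), np.float64(262.0)] [174. 556. 112.]
3 0 [np.float64(65.0), np.float64(513.0), np.float64(58.0), np.float64(264.0), np.float64(71.0), np.float64(506.0), np.float64(49.0), np.float64(249.0)] [157. 543.  97.]
3 1.2 [np.float64(64.0), np.float64(513.0), np.float64(49.0), np.float64(256.0), np.float64(70.0), np.float64(507.0), np.float64(40.0), np.float64(242.0)] [147. 535.  89.]
5 -2 [np.float64(63.0), np.float64(515.0), np.float64(76.0), np.float64(283.0), np.float64(69.0), np.float64(508.0), np.float64(67.0), np.float64(268.0)] [180. 567. 116.]
5 0 [np.float64(62.0), np.float64(516.0), np.float64(62.0), np.float64(270.0), np.float64(68.0), np.float64(509.0), np.float64(52.0), np.float64(255.0)] [163. 553. 102.]
5 1.2 [np.float64(62.0), np.float64(516.0), np.float64(53.0), np.float64(262.0), np.float64(68.0), np.float64(509.0), np.float64(44.0), np.float64(247.0)] [153. 545.  93.]
7 -2 [np.float64(60.0), np.float64(518.0), np.float64(81.0), np.float64(28
[... 251 characters left out ...]
169. 564. 106.]
7 1.2 [np.float64(59.0), np.float64(519.0), np.float64(57.0), np.float64(268.0), np.float64(66.0), np.float64(512.0), np.float64(47.0), np.float64(253.0)] [159. 555.  97.]
8 -2 [np.float64(59.0), np.float64(519.0), np.float64(83.0), np.float64(293.0), np.float64(65.0), np.float64(512.0), np.float64(72.0), np.float64(277.0)] [189. 583. 123.]
8 0 [np.float64(58.0), np.float64(520.0), np.float64(68.0), np.float64(279.0), np.float64(65.0), np.float64(513.0), np.float64(58.0), np.float64(264.0)] [172. 569. 108.]
8 1.2 [np.float64(58.0), np.float64(520.0), np.float64(59.0), np.float64(271.0), np.float64(64.0), np.float64(513.0), np.float64(49.0), np.float64(256.0)] [162. 561. 100.]
```

```bash
python3 plan.py 543 -11.9 122 84.75 3 0
```

```text
t 14.75 pos [602.3 -19.  159.2] jaw 83.8 w 12.6 F [-0.  -0.1 -0.6] tilt 0.0
[0.0, [19.9, 0.2, 12.4], -0.006]
[0.0, [19.9, 0.3, 12.4], -0.006]
[0.0, [19.9, 0.4, 12.4], -0.006]
```

>>> jog_arm([
  [0,[19.9,0.2,12.4],-0.006],
  [0,[19.9,0.3,12.4],-0.006],
  [0,[19.9,0.4,12.4],-0.006],
  [0,[0,0,0],0],
  [0,[0,0,0],0],
])

```text
time_s: 15.25
position: [543.4, -11.8, 122.4]
ee_rot: [0.0, 0.045, 0.999, -0.0]
force: [0.1, -0.3, -0.8]
width: 12.7
```

>>> jog_arm([
  [0,[0,0,0],0],
  [0,[0,0,0],0],
  [0,[0,0,0],0],
  [0,[0,0,0],0],
  [0,[0,0,0],0],
])

```text
time_s: 15.75
position: [543.1, -11.7, 122.0]
ee_rot: [0.0, 0.045, 0.999, 0.0]
force: [-0.3, 1.0, -1.2]
width: 12.5
```

```bash
python3 plan.py 543 -11.9 122 84.75 3 0; python3 - <<'E'
from h import *
S=imaging.grab_frame("side");T=imaging.grab_frame("top");W=imaging.grab_frame("wrist");cv2.imwrite("pics/w12.png",W[:,:,::-1])
a=cv2.resize(S[175:275,290:400,::-1],None,fx=4,fy=4,interpolation=cv2.INTER_CUBIC);b=cv2.resize(T[150:250,265:355,::-1],None,fx=4,fy=4,interpolation=cv2.INTER_CUBIC)
cv2.imwrite("pics/c14.png",np.hstack([a,b]));cv2.imwrite("pics/c15.png",cv2.resize(S[240:350,225:315,::-1],None,fx=5,fy=5,interpolation=cv2.INTER_CUBIC))
E
```

```text
t 15.75 pos [543.1 -11.7 122. ] jaw 84.85 w 12.5 F [-0.3  1.  -1.2] tilt 0.01
[0.0, [0.0, -0.1, 0.0], 0.001]
[0.0, [0.0, -0.1, 0.0], 0.001]
[0.0, [0.0, -0.1, 0.0], 0.001]
```

View pics/c14.png

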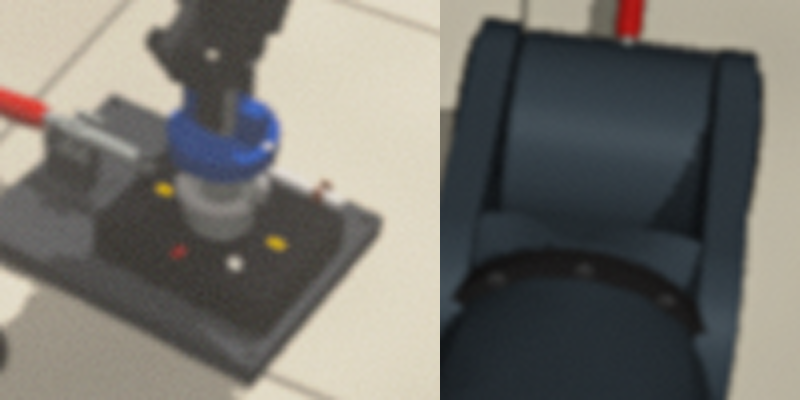

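View pics/w12.png

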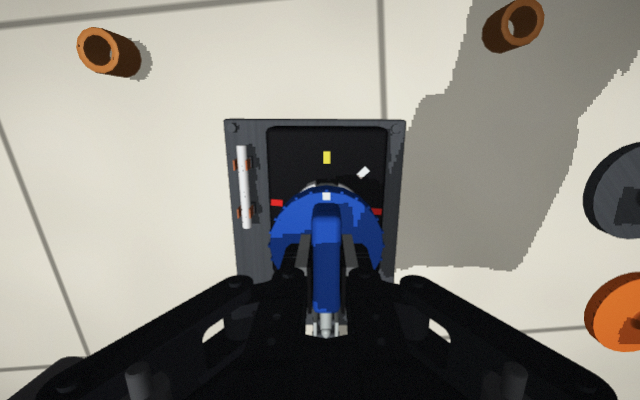

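>>> jog_arm([
  [0,[0,0,12],0],
  [0,[0,0,8],0],
  [0,[0,0,4],0],
  [0,[0,0,0],0],
  [0,[0,0,0],0],
])

```text
time_s: 16.4
position: [543.0, -11.7, 97.9]
ee_rot: [-0.0, 0.045, 0.999, 0.0]
force: [0.3, 0.1, -0.1]
width: 12.3
```

>>> jog_arm([
  [0,[0,0,1.5],0],
  [0,[0,0,1.5],0],
  [0,[0,0,1.5],0],
  [0,[0,0,0],0],
  [0,[0,0,0],0],
])

```text
time_s: 16.9
position: [543.0, -11.7, 93.5]
ee_rot: [0.0, 0.045, 0.999, 0.0]
force: [0.7, -0.9, -0.3]
width: 12.2
```

>>> jog_arm([
  [0,[0,0,1.5],0],
  [0,[0,0,1.5],0],
  [0,[0,0,0],0],
  [0,[0,0,0],0],
  [0,[0,0,0],0],
])

```text
time_s: 17.4
position: [543.0, -11.7, 90.5]
ee_rot: [0.0, 0.045, 0.999, -0.0]
force: [-0.2, 0.7, -0.7]
width: 12.6
```

```bash
python3 plan.py 543 -11.9 85 84.75 3 0; python3 - <<'E'
from h import *
S=imaging.grab_frame("side");W=imaging.grab_frame("wrist")
a=cv2.resize(S[175:275,290:400,::-1],None,fx=4,fy=4,interpolation=cv2.INTER_CUBIC)
b=cv2.resize(W[120:345,225:425,::-1],None,fx=1.78,fy=1.78)[:400]
cv2.imwrite("pics/c16.png",np.hstack([a,b[:,:360]]))
E
```

```text
t 17.4 pos [543.  -11.7  90.5] jaw 84.86 w 12.6 F [-0.2  0.7 -0.7] tilt 0.0
[0.0, [0.0, -0.1, 1.8], 0.001]
[0.0, [0.0, -0.1, 1.8], 0.001]
[0.0, [0.0, -0.1, 1.8], 0.001]
```

View pics/c16.png

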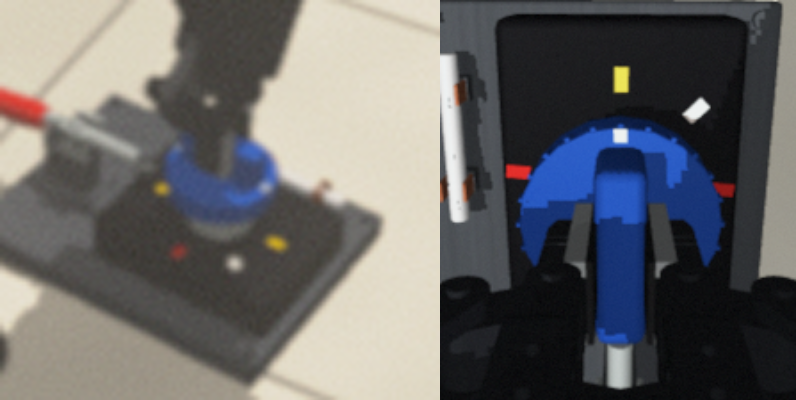

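>>> jog_arm([
  [0,[0,0,1.5],0],
  [0,[0,0,1.5],0],
  [0,[0,0,0],0],
  [0,[0,0,0],0],
  [0,[0,0,0],0],
])

```text
time_s: 18.0
position: [543.2, -11.7, 87.8]
ee_rot: [0.0, 0.045, 0.999, -0.0]
force: [-0.8, 0.2, 5.0]
width: 12.9
```

>>> jog_arm([
  [0,[0,0,1],0],
  [0,[0,0,1],0],
  [0,[0,0,1],0],
  [0,[0,0,0],0],
  [0,[0,0,0],0],
])

```text
time_s: 18.5
position: [543.2, -11.7, 85.0]
ee_rot: [0.0, 0.045, 0.999, -0.0]
force: [-2.6, 1.4, 8.0]
width: 12.9
```

>>> jog_arm([
  [0,[0,0,1],0],
  [0,[0,0,0.7],0],
  [0,[0,0,0],0],
  [0,[0,0,0],0],
  [0,[0,0,0],0],
])

```text
time_s: 19.0
position: [543.2, -11.7, 84.8]
ee_rot: [0.0, 0.045, 0.999, -0.0]
force: [-10.6, 0.8, 28.8]
width: 12.4
```

>>> jog_arm([
  [0,[0,0,-1],0],
  [0,[0,0,0],0.06],
  [0,[0,0,0],0.06],
  [0,[0,0,0],0.06],
  [0,[0,0,0],0.06],
])

```text
time_s: 19.5
position: [543.9, -11.8, 85.0]
ee_rot: [0.001, 0.165, 0.986, -0.0]
force: [-1.8, 0.2, 11.9]
width: 12.5
```

>>> jog_arm([
  [0,[0,0,0],0.07],
  [0,[0,0,0],0.07],
  [0,[0,0,0],0.07],
  [0,[0,0,0],0.07],
  [0,[0,0,0],0],
])

```text
time_s: 20.0
position: [544.1, -11.9, 85.0]
ee_rot: [0.001, 0.301, 0.954, 0.0]
force: [-1.1, -1.2, 11.6]
width: 12.9
```

```bash
python3 plan.py 543 -11.9 85 39.75 3 0;python3 -c "
from h import *
print(arm.observe()['torque'])"
```

```text
t 20.0 pos [544.1 -11.9  85. ] jaw 54.92 w 12.9 F [-1.1 -1.2 11.6] tilt 0.16
[0.0, [0.3, -0.2, -0.0], 0.088]
[0.0, [0.3, -0.2, -0.0], 0.088]
[0.0, [0.3, -0.3, -0.0], 0.088]
[-0.13974074  0.18935211 -0.05900122]
```

>>> jog_arm([
  [0,[0,0,0],0.07],
  [0,[0,0,0],0.07],
  [0,[0,0,0],0.07],
  [0,[0,0,0],0.05],
  [0,[0,0,0],0],
])

```text
time_s: 20.5
position: [544.1, -11.9, 85.0]
ee_rot: [0.001, 0.422, 0.907, 0.0]
force: [-0.4, -0.3, 12.1]
width: 12.8
```

>>> jog_arm([
  [0,[0,0,0],0],
  [0,[0,0,0],0],
  [0,[0,0,0],0],
  [0,[0,0,0],0],
  [0,[0,0,0],0],
])

```text
time_s: 21.0
position: [544.1, -11.9, 84.9]
ee_rot: [0.001, 0.421, 0.907, 0.0]
force: [-1.0, -0.4, 11.0]
width: 12.6
```

```bash
python3 plan.py 543 -11.9 85 39.75 3 0; python3 - <<'E'
from h import *
P=imaging.camera_params("wrist");R,p=tool()
S=imaging.grab_frame("side");W=imaging.grab_frame("wrist");T=imaging.grab_frame("top")
np.save("P17.npy",dict(P,Rt=R,pt=p),allow_pickle=True);cv2.imwrite("pics/w17.png",W[:,:,::-1])
for n,i,x,y in(("s",S,232,240),("t",T,150,155)):pass
cv2.imwrite("pics/c17.png",np.hstack([cv2.resize(i[y:y+110,x:x+75,::-1],None,fx=5,fy=5,interpolation=cv2.INTER_CUBIC) for i,x,y in((S,232,240),(T,150,155))]))
cv2.imwrite("pics/c18.png",cv2.resize(S[175:275,290:400,::-1],None,fx=5,fy=5,interpolation=cv2.INTER_CUBIC))
E
```

```text
t 21.0 pos [544.1 -11.9  84.9] jaw 40.16 w 12.6 F [-1.  -0.4 11. ] tilt 0.17
[0.0, [0.2, -0.3, -0.0], 0.002]
[0.0, [0.2, -0.3, -0.0], 0.002]
[0.0, [0.2, -0.3, -0.0], 0.002]
```

View pics/c17.png

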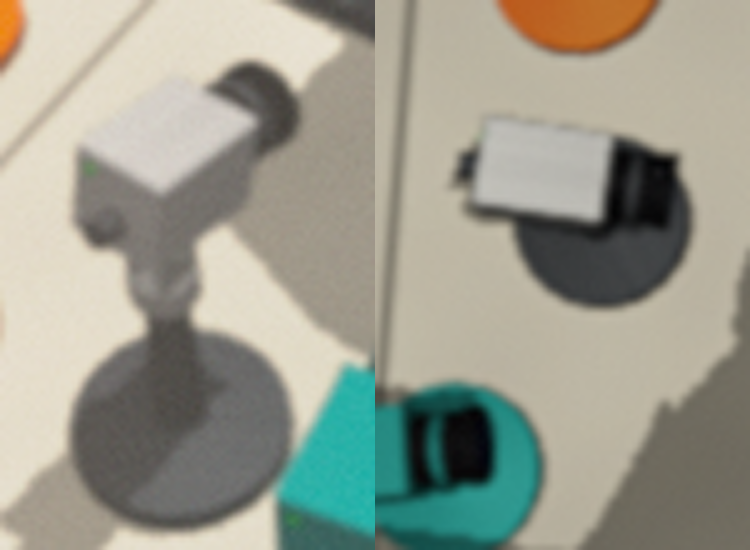

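View pics/w17.png

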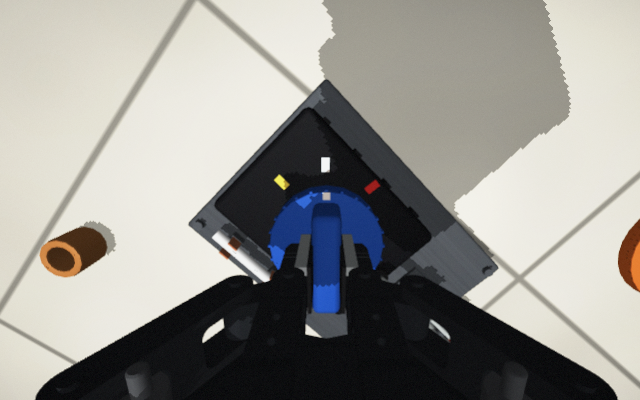

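View pics/c18.png

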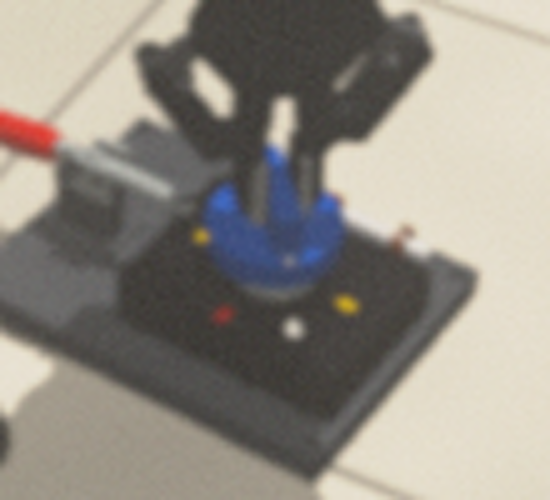

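```bash
cat > edge.py <<'E'
from fit3 import *
from scipy.ndimage import map_coordinates,gaussian_filter
try: D=np.load("avg.npz"); A={"s":D["s"],"t":D["t"]}
except Exception:
    A={n[0]:np.mean([gaussian_filter(imaging.grab_frame(n).astype(float),(0.7,0.7,0)) for _ in range(4)],0) for n in("side","top")}
    np.savez("avg.npz",**A)
c=lambda x,y,z:np.array([28*x,20*y,20*z],float)
top=[(c(-1,-1,1),c(-1,1,1)),(c(1,-1,1),c(1,1,1)),(c(-1,-1,1),c(1,-1,1)),(c(-1,1,1),c(1,1,1))]
se=top+[(c(-1,-1,-1),c(-1,-1,1)),(c(-1,1,-1),c(-1,1,1)),(c(1,-1,-1),c(1,-1,1)),(c(-1,-1,-1),c(1,-1,-1)),(c(-1,1,-1),c(-1,-1,-1))]
def run(use,q0,n=25,sl=3.0):
    q=np.array(q0,float)
    for it in range(n):
        R=camR(q[2],q[3]);obs=[]
        for k,cam,E in(("s",S,se),("t",T,top)):
            if k not in use: continue
            off=q[4:6] if k=="s" else q[6:8]
            G=A[k]
            for a,b in E:
                ts=np.linspace(.12,.88,13);L=a+np.outer(ts,b-a)
                X=np.array([q[0],q[1],125])+(L+[0,0,32])@R.T
                u=proj(cam,X)+off; d=u[-1]-u[0]; nrm=np.array([-d[1],d[0]])/np.linalg.norm(d)
                ss=np.arange(-sl,sl+.01,.2)
                pr=np.array([[map_coordinates(G[:,:,ch],[u[:,1]+s*nrm[1],u[:,0]+s*nrm[0]],order=1) for s in ss] for ch in range(3)]) # ch,s,pt
                g=np.abs(np.gradient(pr,axis=1)).sum(0).mean(1)  # averaged along the edge
                # per-half for orientation
                for h in (slice(0,5),slice(4,9),slice(8,13)):
                    gh=np.abs(np.gradient(pr[:,:,h].mean(2),axis=1)).sum(0)
                    i=gh.argmax()
                    if gh[i]<4 or i in(0,len(ss)-1): continue
                    obs.append((cam,L[h].mean(0),nrm,u[h].mean(0)@nrm+ss[i]))
        def res(p):
            Rr=camR(p[2],p[3]);o=[]
            for cam,l,nn,v in obs:
                of=p[4:6] if cam is S else p[6:8]
                o.append((proj(cam,np.array([p[0],p[1],125])+Rr@(l+[0,0,32]))[0]+of)@nn-v)
            return np.concatenate([np.array(o)/.5,p[4:8]/1.,[(p[0]-566)/2,(p[1]-271.5)/2]])
        bb=least_squares(res,q,loss='soft_l1');q=bb.x
    return q,len(obs),bb
for use in("s","t","st"):
    for t0 in(.15,.25,.33):
        q,n,b=run(use,[566,271.5,-.08,t0,0,0,0,0])
        print(use,t0,n,round(b.cost,2),q.round(3),report(q,(542,-12.5,75)).round(1))
E
python3 edge.py; cp pics/c17.png /dev/null
```

```text
s 0.15 20 11.5 [ 5.66163e+02  2.71950e+02 -3.50000e-02  2.16000e-01 -2.20000e-01
  4.22000e-01  0.00000e+00  0.00000e+00] [289.2 -14.1 -19.7]
s 0.25 20 12.2 [ 5.66135e+02  2.71917e+02 -4.00000e-02  2.16000e-01 -2.02000e-01
  4.47000e-01  0.00000e+00  0.00000e+00] [289.2 -12.8 -19.6]
s 0.33 20 11.08 [ 5.66143e+02  2.71895e+02 -3.20000e-02  2.16000e-01 -2.03000e-01
  4.35000e-01  0.00000e+00  0.00000e+00] [289.1 -15.  -19.8]
t 0.15 12 5.05 [ 5.65878e+02  2.71585e+02 -1.15000e-01  2.50000e-01  0.00000e+00
  0.00000e+00 -6.90000e-02  1.32000e-01] [288.5   9.  -10.1]
t 0.25 12 5.33 [ 5.65756e+02  2.71597e+02 -1.01000e-01  2.48000e-01  0.00000e+00
  0.00000e+00 -8.20000e-02  2.05000e-01] [288.6   5.  -10.5]
t 0.33 12 5.13 [ 5.65887e+02  2.71581e+02 -1.18000e-01  2.49000e-01 -0.00000e+00
 -0.00000e+00 -7.00000e-02  1.29000e-01] [288.5   9.7 -10.3]
st 0.15 32 15.83 [ 5.65848e+02  2.71464e+02 -5.40000e-02  2.17000e-01 -5.26000e-01
  5.40000e-01  5.15000e-01  5.77000e-01] [288.9  -8.5 -19.5]
st 0.25 32 15.84 [ 5.65936e+02  2.71277e+02 -5.70000e-02  2.13000e-01 -4.98000e-01
  4.31000e-01  5.14000e-01  5.54000e-01] [288.8  -7.7 -20.6]
st 0.33 32 16.13 [ 5.65944e+02  2.71220e+02 -6.20000e-02  2.11000e-01 -4.70000e-01
  4.26000e-01  5.50000e-01  5.17000e-01] [288.8  -6.2 -21.2]
```

```bash
python3 - <<'E'
import cv2
W=cv2.imread("pics/w6.png");cv2.imwrite("pics/c19.png",cv2.resize(W[150:310,265:395],None,fx=4.5,fy=4.5,interpolation=cv2.INTER_CUBIC)[:600]);
cv2.imwrite("pics/c20.png",cv2.resize(W[150:240,265:395],None,fx=6,fy=6,interpolation=cv2.INTER_CUBIC))
cv2.imwrite("pics/c21.png",cv2.resize(W[270:350,265:395],None,fx=6,fy=6,interpolation=cv2.INTER_CUBIC))
E
```

```text
(no output)
```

View pics/c20.png

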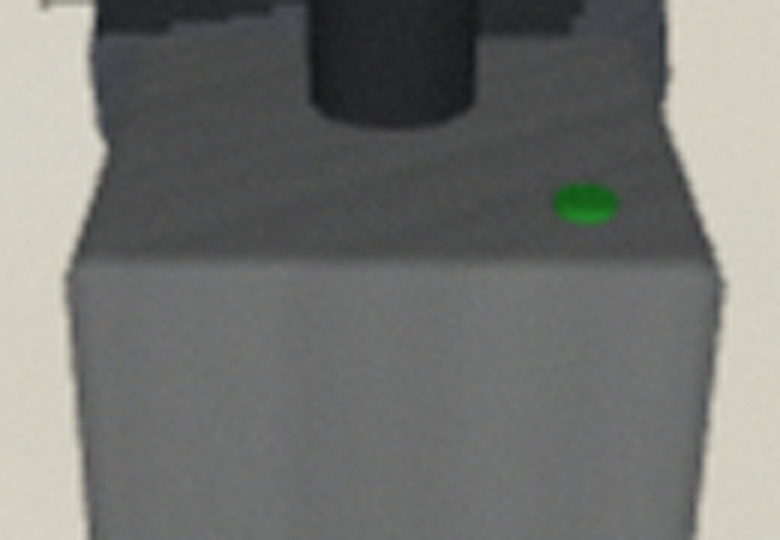

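View pics/c21.png

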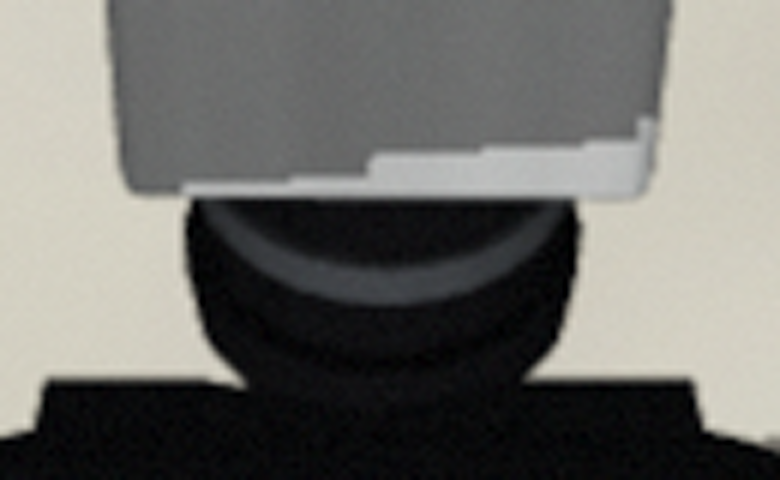

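```bash
python3 - <<'E'
from fit2 import *
P=np.load("P6.npy",allow_pickle=True).item()
a=lambda x,y:np.array([265+x/6,150+y/6]);b=lambda x,y:np.array([265+x/6,270+y/6])
pts=[((-28,-20,20),a(70,268)),((-28,20,20),a(722,268)),((-28,-20,-20),a(137,35)),((-28,20,-20),a(643,35)),((28,-20,20),b(125,195)),((28,20,20),b(652,196))]
def run(pts,pr,full):
    def res(q):
        R=camR(q[0],q[1])
        # small rot error of wrist camera not modelled
        r=[proj(P,np.array([566,271.5,125])+q[2:5]+R@(np.array(l)+[0,0,32]))[0]-u for l,u in pts]
        return np.concatenate([np.ravel(r),q[2:5]/pr])
    o=least_squares(res,[-.08,.25,0,0,0]);return o.x,o.fun
for pr in(1,3,8):
  for pp in(pts,pts[:2]+pts[4:]):
    q,f=run(pp,pr,0);print(pr,q.round(3),f.round(1),report((566,271.5,q[0],q[1]),(542,-12.5,75)).round(1))
E
```

```text
1 [-0.087  0.224  0.78  -0.867 -2.25 ] [-1.1  0.1  1.   0.3  0.4 -1.  -0.7 -0.8 -0.2  0.6  0.2  0.6  0.8 -0.9
 -2.3] [289.    0.8 -17.3]
1 [-0.086  0.233  0.808 -0.127 -1.803] [-1.5 -0.1  1.3  0.1 -0.2  0.1  0.2  0.1  0.8 -0.1 -1.8] [288.8   0.6 -14.7]
3 [-0.087  0.219  0.77  -1.412 -3.197] [-0.5 -0.1  0.5  0.2  0.7 -0.3 -1.  -0.2  0.2  0.2 -0.   0.2  0.3 -0.5
 -1.1] [289.1   0.8 -18.8]
3 [-0.087  0.219  0.751 -1.41  -3.313] [-0.5 -0.1  0.4  0.1  0.2  0.  -0.1  0.   0.3 -0.5 -1.1] [289.1   0.7 -18.8]
8 [-0.087  0.218  0.767 -1.506 -3.356] [-0.4 -0.1  0.5  0.2  0.8 -0.2 -1.  -0.1  0.2  0.1 -0.1  0.1  0.1 -0.2
 -0.4] [289.1   0.8 -19.1]
8 [-0.087  0.214  0.724 -1.861 -3.793] [-0.2 -0.1  0.1  0.1  0.3  0.  -0.2  0.   0.1 -0.2 -0.5] [289.1   0.7 -20.3]
```

```bash
python3 - <<'E'
from fit3 import *
D=np.load("avg.npz")
from h import *
th=np.linspace(0,2*np.pi,80)
out=[]
for k,cam,x0,y0 in(("s",S,232,240),("t",T,150,150)):
  for tl in(.2,.25,.3):
    im=cv2.resize(D[k][y0:y0+60,x0:x0+75,::-1].astype(np.uint8),None,fx=3.5*1,fy=3.5,interpolation=cv2.INTER_CUBIC)
    im=cv2.resize(D[k][y0:y0+60,x0:x0+66,::-1].astype(np.uint8),None,fx=4,fy=4,interpolation=cv2.INTER_CUBIC)
    R=camR(-.075,tl);base=np.array([565.8,271.6,125])
    # offset chosen so the top-face corners match the picked ones
    off={"s":np.array([-.5,.5]),"t":np.array([.5,.5])}[k]
    pj=lambda L:((proj(cam,base+(np.array(L,float)+[0,0,32])@R.T)+off-[x0,y0]+.5)*4).round().astype(int)
    c=np.array([[58]*80,18*np.cos(th),18*np.sin(th)]).T
    cv2.polylines(im,[pj(c)],True,(0,0,255),1)
    cv2.polylines(im,[pj([(-28,-20,20),(-28,20,20),(28,20,20),(28,-20,20)])],True,(0,200,0),1)
    cv2.polylines(im,[pj([(-28,-20,20),(-28,20,20),(-28,20,-20),(-28,-20,-20)])],True,(200,0,0),1)
    out.append(im)
cv2.imwrite("pics/c22.png",np.vstack([np.hstack(out[:3]),np.hstack(out[3:])]))
E
```

```text
(no output)
```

View pics/c22.png

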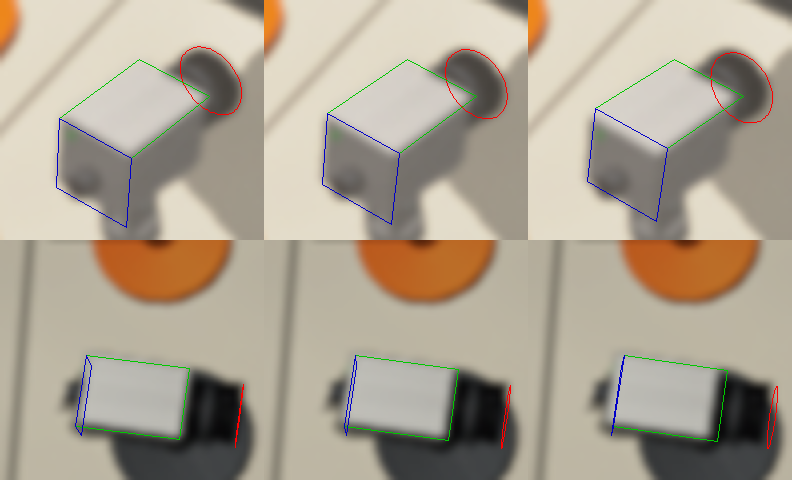

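>>> jog_arm([
  [0,[0,0,-1],0],
  [1,[0,0,0],0],
  [1,[0,0,0],0],
  [1,[0,0,0],0],
  [1,[0,0,0],0],
])

```text
time_s: 22.05
position: [542.8, -11.7, 84.5]
ee_rot: [-0.0, 0.421, 0.907, -0.0]
force: [-0.1, 0.2, 0.6]
width: 70.0
```

>>> jog_arm([
  [1,[0,0,0],0],
  [1,[0,0,-15],0],
  [1,[0,0,-40],0],
  [1,[0,0,-45],0],
  [1,[0,0,-45],0],
])

```text
time_s: 22.55
position: [542.6, -11.6, 231.3]
ee_rot: [-0.0, 0.421, 0.907, -0.0]
force: [0.3, 0.0, -0.0]
width: 85.5
```

```bash
python3 plan.py 564.8 252 228 -4.95 8 1 -45.1;  python3 - <<'E'
from h import *
P=imaging.camera_params("wrist");W=imaging.grab_frame("wrist");cv2.imwrite("pics/w23.png",W[:,:,::-1]);np.save("P23.npy",P,allow_pickle=True)
E
```

```text
t 22.55 pos [542.6 -11.6 231.3] jaw 40.16 w 85.5 F [ 0.3  0.  -0. ] tilt 0.04
[1.0, [23.4, 23.4, 0.4], 0.098]
[1.0, [25.6, 21.0, 0.4], 0.098]
[1.0, [27.5, 18.4, 0.4], 0.098]
[1.0, [29.2, 15.6, 0.4], 0.098]
[1.0, [30.6, 12.6, 0.4], 0.098]
[1.0, [31.7, 9.6, 0.4], 0.098]
[1.0, [32.4, 6.4, 0.4], 0.098]
[1.0, [32.9, 3.2, 0.4], 0.098]
```

View pics/w23.png

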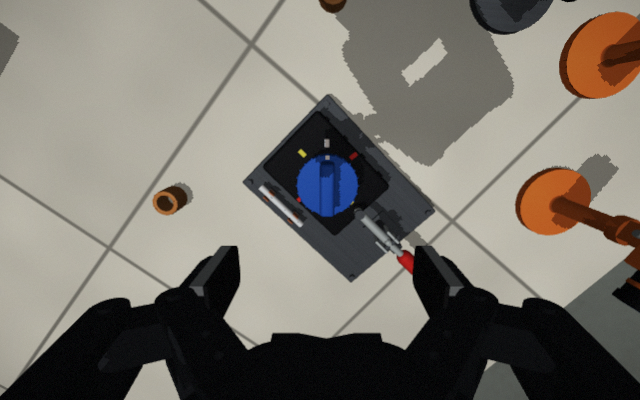

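>>> jog_arm([
  [1,[23.4,23.4,0.4],0.098],
  [1,[25.6,21,0.4],0.098],
  [1,[27.5,18.4,0.4],0.098],
  [1,[29.2,15.6,0.4],0.098],
  [1,[30.6,12.6,0.4],0.098],
])

```text
time_s: 23.1
position: [556.7, 154.6, 227.5]
ee_rot: [-0.0, 0.63, 0.776, -0.0]
force: [0.3, -0.3, -1.0]
width: 85.4
```

>>> jog_arm([
  [1,[31.7,9.6,0.4],0.098],
  [1,[32.4,6.4,0.4],0.098],
  [1,[32.9,3.2,0.4],0.098],
  [1,[0,0,30],0],
  [1,[0,0,20],0],
])

```text
time_s: 23.6
position: [564.4, 253.0, 174.8]
ee_rot: [-0.0, 0.735, 0.678, -0.0]
force: [0.6, -0.2, -1.3]
width: 85.4
```

>>> jog_arm([
  [1,[0,0,0],0],
  [1,[0,0,0],0],
  [1,[0,0,0],0],
  [1,[0,0,0],0],
  [1,[0,0,0],0],
])

```text
time_s: 24.1
position: [565.3, 252.1, 177.4]
ee_rot: [0.0, 0.736, 0.677, 0.001]
force: [-0.1, -0.0, -0.2]
width: 85.3
```

```bash
python3 plan.py 564.8 252 142 -4.95 3 1; cat > ws.py <<'E'
from h import *
import sys
k=sys.argv[1]
P=imaging.camera_params("wrist");W=imaging.grab_frame("wrist");cv2.imwrite(f"pics/w{k}.png",W[:,:,::-1]);np.save(f"P{k}.npy",P,allow_pickle=True)
cv2.imwrite(f"pics/z{k}.png",cv2.resize(W[130:330,240:420,::-1],None,fx=3,fy=3,interpolation=cv2.INTER_CUBIC))
E
python3 ws.py 24
```

```text
t 24.1 pos [565.3 252.1 177.4] jaw -4.77 w 85.3 F [-0.1 -0.  -0.2] tilt 0.07
[1.0, [-0.0, -0.2, 11.8], 0.001]
[1.0, [-0.0, -0.2, 11.8], 0.001]
[1.0, [-0.0, -0.2, 11.8], 0.001]
```

View pics/z24.png

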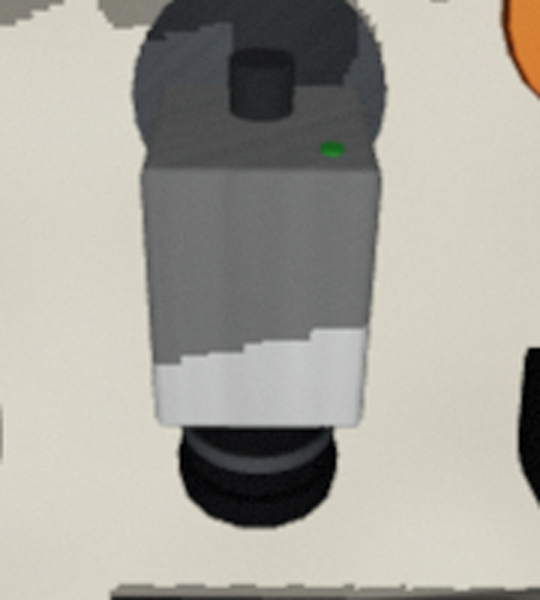

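```bash
cat > wf.py <<'E'
from fit2 import *
th=np.linspace(0,2*np.pi,181);CE=np.c_[np.full(181,58.),18*np.cos(th),18*np.sin(th)]
def wfit(P,pts,lensbot=None,pr=2.):
    def res(q):
        R=camR(q[0],q[1]);B=np.array([565.9,271.5,125])+q[2:5]
        r=[proj(P,B+R@(np.array(l,float)+[0,0,32]))[0]-u for l,u in pts]
        e=[]
        if lensbot is not None:
            v=proj(P,B+(CE+[0,0,32])@R.T);e=[v[:,1].max()-lensbot]
        return np.concatenate([np.ravel(r),e,q[2:5]/pr])
    o=least_squares(res,[-.08,.25,0,0,0]);c=np.linalg.inv(o.jac.T@o.jac);return o.x,o.fun,np.sqrt(c[1,1])
def rep(q): return report((565.9,271.5,q[0],q[1]),(542,-12.5,75)).round(1)
E
python3 - <<'E'
from wf import *
P=np.load("P24.npy",allow_pickle=True).item()
g=lambda x,y:np.array([240+x/3,130+y/3])-[.33,.33]
pts=[((-28,-20,20),g(142,168)),((-28,20,20),g(381,168)),((28,-20,20),g(157,427)),((28,20,20),g(362,428)),((-28,-20,-20),g(164,86)),((-28,20,-20),g(362,86))]
lb=130+527/3-.33
for pr in(1,3,8):
  for p,l in((pts,lb),(pts[:4],lb),(pts,None),(pts[:4],None)):
    q,f,s=wfit(P,p,l,pr);print(pr,q.round(3),f.round(1).tolist(),s.round(3),rep(q))
E
```

```text
1 [-0.089  0.213  0.983 -0.762 -1.705] [-0.8, 0.1, 1.1, 0.6, -0.2, 0.4, 0.3, 0.4, -0.3, -1.5, -0.8, -1.0, 0.8, 1.0, -0.8, -1.7] 0.009 [289.1   1.5 -20.6]
1 [-0.086  0.222  0.921  0.096 -1.002] [-1.4, -0.1, 1.0, 0.2, -0.4, 0.1, 0.3, -0.1, 0.2, 0.9, 0.1, -1.0] 0.01 [289.    0.7 -18.1]
1 [-0.089  0.207  0.963 -0.983 -1.482] [-0.8, -0.1, 1.1, 0.4, -0.3, 0.7, 0.3, 0.7, -0.3, -1.3, -0.8, -0.8, 1.0, -1.0, -1.5] 0.011 [289.2   1.5 -22.4]
1 [-0.086  0.22   0.914  0.008 -0.977] [-1.4, -0.1, 1.0, 0.2, -0.4, 0.2, 0.3, 0.0, 0.9, 0.0, -1.0] 0.013 [289.    0.7 -18.6]
3 [-0.089  0.203  0.958 -1.7   -3.399] [-0.2, -0.0, 0.7, 0.4, 0.1, -0.1, 0.1, -0.0, 0.2, -0.7, -1.1, -0.3, 0.5, 0.3, -0.6, -1.1] 0.01 [289.2   1.4 -23.4]
3 [-0.087  0.21   0.888 -1.058 -2.735] [-0.7, -0.1, 0.6, 0.2, -0.0, -0.1, 0.1, -0.2, 0.2, 0.3, -0.4, -0.9] 0.015 [289.2   0.8 -21.5]
3 [-0.089  0.199  0.944 -1.844 -3.157] [-0.2, -0.2, 0.7, 0.3, 0.1, 0.2, 0.1, 0.2, 0.1, -0.5, -1.1, -0.1, 0.3, -0.6, -1.1] 0.012 [289.3   1.4 -24.7]
3 [-0.087  0.206  0.869 -1.289 -2.796] [-0.7, -0.1, 0.5, 0.2, -0.0, 0.0, 0.1, -0.1, 0.3, -0.4, -0.9] 0.019 [289.2   0.8 -22.6]
8 [-0.089  0.201  0.944 -1.943 -3.834] [-0.0, -0.1, 0.5, 0.4, 0.2, -0.2, 0.0, -0.1, 0.3, -0.5, -1.2, -0.1, 0.4, 0.1, -0.2, -0.5] 0.011 [289.2   1.4 -24.1]
8 [-0.087  0.202  0.833 -1.84  -3.821] [-0.3, -0.1, 0.2, 0.3, 0.2, -0.2, -0.1, -0.3, 0.3, 0.1, -0.2, -0.5] 0.017 [289.2   0.8 -23.9]
8 [-0.089  0.197  0.932 -2.065 -3.598] [-0.1, -0.2, 0.6, 0.3, 0.1, 0.1, 0.1, 0.1, 0.2, -0.4, -1.1, 0.1, 0.1, -0.3, -0.4] 0.013 [289.3   1.4 -25.3]
8 [-0.087  0.194  0.791 -2.332 -4.046] [-0.2, -0.2, 0.1, 0.2, 0.2, 0.1, -0.1, -0.0, 0.1, -0.3, -0.5] 0.023 [289.3   0.8 -26.2]
```

>>> jog_arm([
  [1,[0,0,20],0],
  [1,[0,0,15],0],
  [1,[0,0,0],0],
  [0.3,[0,0,0],0],
  [0.3,[0,0,0],0],
])

```text
time_s: 24.65
position: [565.4, 252.2, 142.3]
ee_rot: [0.0, 0.736, 0.677, 0.0]
force: [0.2, -0.2, -0.1]
width: 59.3
```

>>> jog_arm([
  [0.3,[0,0,0],0],
  [0.3,[0,0,0],0],
  [0.3,[0,0,0],0],
  [0.3,[0,0,0],0],
  [0.3,[0,0,0],0],
])

```text
time_s: 25.15
position: [565.4, 252.2, 142.5]
ee_rot: [0.0, 0.736, 0.677, 0.001]
force: [-0.2, -0.8, 6.2]
width: 39.2
```

>>> jog_arm([
  [0.3,[-3,0,0.8],0],
  [0.3,[-3,0,0.8],0],
  [0.3,[-2,0,0.6],0],
  [0.3,[0,0,0],0],
  [0.3,[0,0,0],0],
])

```text
time_s: 25.65
position: [565.1, 247.6, 140.7]
ee_rot: [-0.001, 0.736, 0.677, 0.004]
force: [1.1, 19.9, 3.1]
width: 39.4
```

>>> jog_arm([
  [1,[0,0,0],0],
  [1,[0,0,0],0],
  [1,[0,0,0],0],
  [1,[0,0,0],0],
  [1,[0,0,-15],0],
])

```text
time_s: 26.15
position: [563.4, 243.6, 153.1]
ee_rot: [-0.001, 0.736, 0.677, -0.002]
force: [-0.5, -0.8, -0.4]
width: 84.8
```

>>> jog_arm([
  [1,[5,0,-20],0],
  [1,[5,0,-3],0],
  [1,[0,0,0],0],
  [1,[0,0,0],0],
  [1,[0,0,0],0],
])

```text
time_s: 26.65
position: [564.7, 253.8, 176.6]
ee_rot: [-0.0, 0.736, 0.677, -0.001]
force: [-0.9, -0.3, 0.4]
width: 85.3
```

```bash
python3 plan.py 565.3 252 177 -4.95 3 1; python3 ws.py 25
```

```text
t 26.65 pos [564.7 253.8 176.6] jaw -4.75 w 85.3 F [-0.9 -0.3  0.4] tilt 0.08
[1.0, [-0.6, 0.2, -0.1], 0.001]
[1.0, [-0.6, 0.2, -0.1], 0.001]
[1.0, [-0.6, 0.2, -0.1], 0.001]
```

View pics/z25.png

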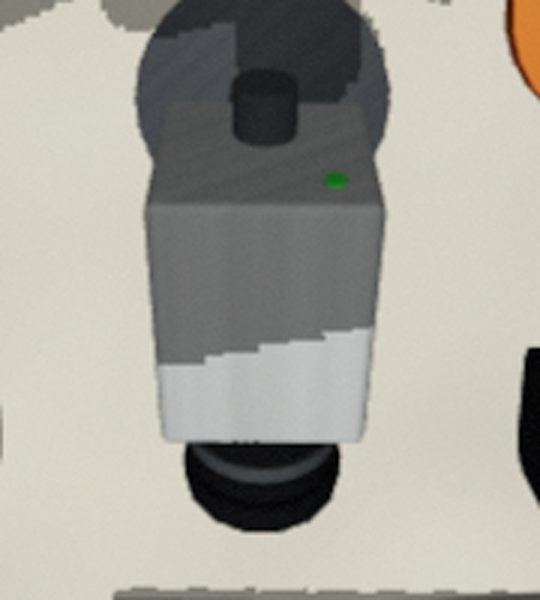

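```bash
python3 - <<'E'
from wf import *
P=np.load("P25.npy",allow_pickle=True).item()
g=lambda x,y:np.array([240+x/3,130+y/3])-[.33,.33]
pts=[((-28,-20,20),g(146,205)),((-28,20,20),g(385,205)),((28,-20,20),g(162,442)),((28,20,20),g(364,443)),((-28,-20,-20),g(166,103)),((-28,20,-20),g(364,103))]
lb=130+532/3-.33
for pr in(1,3,8):
  for p,l in((pts,lb),(pts[:4],lb),(pts,None),(pts[:4],None)):
    q,f,s=wfit(P,p,l,pr);print(pr,q.round(3),s.round(3),rep(q))
E
python3 plan.py 543.5 -11.8 225 40.16 8 1 44.9
```

```text
1 [-0.086  0.284  0.867 -0.776 -1.861] 0.009 [ 2.876e+02  7.000e-01 -1.000e-01]
1 [-0.086  0.292  0.891  0.124 -1.039] 0.009 [287.3   0.5   2. ]
1 [-0.086  0.281  0.856 -0.897 -1.755] 0.011 [287.7   0.7  -1.1]
1 [-0.086  0.293  0.898  0.198 -1.059] 0.012 [287.3   0.5   2.5]
3 [-0.086  0.274  0.828 -1.886 -3.855] 0.01 [287.9   0.7  -3.1]
3 [-0.086  0.281  0.861 -1.081 -2.905] 0.013 [287.7   0.7  -1. ]
3 [-0.087  0.272  0.823 -1.942 -3.778] 0.012 [288.    0.7  -3.6]
3 [-0.086  0.283  0.871 -0.971 -2.873] 0.017 [287.6   0.7  -0.5]
8 [-0.087  0.271  0.81  -2.194 -4.402] 0.01 [288.    0.7  -4. ]
8 [-0.086  0.273  0.805 -1.92  -4.119] 0.015 [287.9   0.7  -3.3]
8 [-0.087  0.269  0.807 -2.233 -4.341] 0.012 [288.    0.7  -4.3]
8 [-0.086  0.273  0.805 -1.916 -4.117] 0.02 [287.9   0.7  -3.3]
t 26.7 pos [564.8 253.8 176.6] jaw -4.76 w 85.7 F [ 0.3  0.5 -0.4] tilt 0.07
[1.0, [-33.3, 0.1, -6.0], -0.098]
[1.0, [-33.2, -3.2, -6.0], -0.098]
[1.0, [-32.7, -6.4, -6.0], -0.098]
[1.0, [-31.9, -9.6, -6.0], -0.098]
[1.0, [-30.8, -12.6, -6.0], -0.098]
[1.0, [-29.4, -15.6, -6.0], -0.098]
[1.0, [-27.8, -18.4, -6.0], -0.098]
[1.0, [-25.8, -21.0, -6.0], -0.098]
```

>>> jog_arm([
  [1,[0,0,-25],0],
  [1,[0,0,-30],0],
  [1,[-33.3,0.1,0],-0.098],
  [1,[-33.2,-3.2,0],-0.098],
  [1,[-32.7,-6.4,0],-0.098],
])

```text
time_s: 27.2
position: [556.7, 153.3, 232.0]
ee_rot: [-0.0, 0.627, 0.779, -0.0]
force: [0.9, 0.3, 0.7]
width: 85.1
```

>>> jog_arm([
  [1,[-31.9,-9.6,0],-0.098],
  [1,[-30.8,-12.6,0],-0.098],
  [1,[-29.4,-15.6,0],-0.098],
  [1,[-27.8,-18.4,0],-0.098],
  [1,[-25.8,-21,0],-0.098],
])

```text
time_s: 27.7
position: [543.3, -12.9, 232.0]
ee_rot: [-0.0, 0.42, 0.908, -0.0]
force: [0.9, 0.3, 0.1]
width: 85.4
```

>>> jog_arm([
  [1,[0,0,40],0],
  [1,[0,0,30],0],
  [1,[0,0,0],0],
  [1,[0,0,0],0],
  [1,[0,0,0],0],
])

```text
time_s: 28.2
position: [544.6, -11.5, 164.0]
ee_rot: [0.001, 0.421, 0.907, 0.0]
force: [1.1, 0.2, 0.2]
width: 85.4
```

```bash
python3 plan.py 543.5 -11.8 86.5 40.16 3 1; python3 ws.py 26
```

```text
t 28.2 pos [544.6 -11.5 164. ] jaw 40.18 w 85.4 F [1.1 0.2 0.2] tilt 0.13
[1.0, [0.2, -0.4, 25.8], 0.0]
[1.0, [0.2, -0.4, 25.8], 0.0]
[1.0, [0.2, -0.4, 25.8], 0.0]
```

View pics/w26.png

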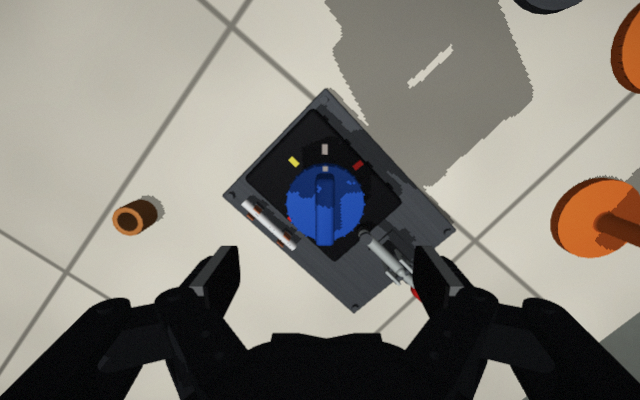

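>>> jog_arm([
  [1,[0,0,35],0],
  [1,[0,0,25],0],
  [1,[0,0,12],0],
  [1,[0,0,0],0],
  [1,[0,0,0],0],
])

```text
time_s: 28.75
position: [544.6, -11.5, 91.6]
ee_rot: [0.001, 0.421, 0.907, 0.0]
force: [0.0, -1.0, -0.2]
width: 85.6
```

```bash
python3 plan.py 543.5 -11.8 86.5 40.16 1 1
```

```text
t 28.75 pos [544.6 -11.5  91.6] jaw 40.18 w 85.6 F [ 0.  -1.  -0.2] tilt 0.09
[1.0, [0.5, -1.0, 5.1], 0.0]
```

>>> jog_arm([
  [1,[0.4,-0.8,4.6],0],
  [1,[0,0,0],0],
  [0,[0,0,0],0],
  [0,[0,0,0],0],
  [0,[0,0,0],0],
])

```text
time_s: 29.25
position: [543.0, -11.7, 86.0]
ee_rot: [0.0, 0.421, 0.907, 0.0]
force: [-0.2, 0.7, -0.8]
width: 44.1
```

>>> jog_arm([
  [0,[0,0,0],0],
  [0,[0,0,0],0],
  [0,[0,0,0],0],
  [0,[0,0,0],0],
  [0,[0,0,0],0],
])

```text
time_s: 29.75
position: [543.0, -11.7, 86.0]
ee_rot: [0.0, 0.421, 0.907, 0.0]
force: [-0.7, -0.2, 4.0]
width: 12.4
```

>>> jog_arm([
  [0,[0,0,1],-0.07],
  [0,[0,0,0],-0.08],
  [0,[0,0,0],-0.08],
  [0,[0,0,0],-0.08],
  [0,[0,0,0],-0.08],
])

```text
time_s: 30.25
position: [543.1, -11.7, 85.2]
ee_rot: [0.0, 0.236, 0.972, 0.0]
force: [-0.6, -0.1, 6.0]
width: 12.9
```

>>> jog_arm([
  [0,[0,0,0],-0.08],
  [0,[0,0,0],-0.08],
  [0,[0,0,0],-0.08],
  [0,[0,0,0],-0.08],
  [0,[0,0,0],-0.07],
])

```text
time_s: 30.75
position: [543.4, -11.9, 85.3]
ee_rot: [0.001, 0.043, 0.999, -0.0]
force: [-0.3, -0.6, 6.0]
width: 12.6
```

>>> jog_arm([
  [0,[0,0,1],0],
  [0,[0,0,0.5],0],
  [0,[0,0,0],0],
  [0,[0,0,0],0],
  [0,[0,0,0],0],
])

```text
time_s: 31.25
position: [543.4, -11.8, 83.9]
ee_rot: [0.001, 0.045, 0.999, -0.0]
force: [-1.3, -0.1, 6.5]
width: 12.7
```

```bash
python3 plan.py 543.5 -11.8 86.5 84.75 1 0; python3 ws.py 27; python3 - <<'E'
from h import *
S=imaging.grab_frame("side");cv2.imwrite("pics/s27.png",cv2.resize(S[175:275,290:400,::-1],None,fx=5,fy=5,interpolation=cv2.INTER_CUBIC))
E
```

```text
t 31.25 pos [543.4 -11.8  83.9] jaw 84.86 w 12.7 F [-1.3 -0.1  6.5] tilt 0.08
[0.0, [-0.1, 0.1, -2.6], 0.002]
```

View pics/w27.png

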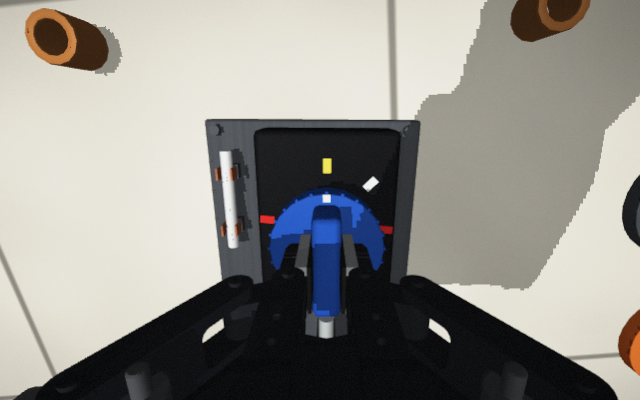

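View pics/s27.png

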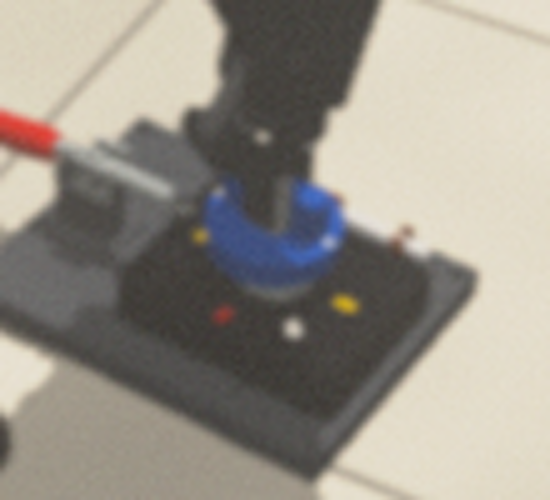

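>>> jog_arm([
  [0,[0,0,1],0],
  [0,[0,0,1],0],
  [0,[0,0,0.5],0],
  [0,[0,0,0],0],
  [0,[0,0,0],0],
])

```text
time_s: 31.85
position: [543.6, -11.8, 83.4]
ee_rot: [0.001, 0.045, 0.999, -0.0]
force: [-8.1, 1.3, 32.8]
width: 12.5
```

>>> jog_arm([
  [0,[0,0,-1.8],0],
  [0,[0,0,0],0.07],
  [0,[0,0,0],0.08],
  [0,[0,0,0],0.08],
  [0,[0,0,0],0.08],
])

```text
time_s: 32.35
position: [543.5, -12.0, 83.6]
ee_rot: [0.001, 0.2, 0.98, -0.0]
force: [-3.2, -1.1, 12.5]
width: 12.8
```

>>> jog_arm([
  [0,[0,0,0],0.08],
  [0,[0,0,0],0.08],
  [0,[0,0,0],0.08],
  [0,[0,0,0],0.08],
  [0,[0,0,0],0.07],
])

```text
time_s: 32.85
position: [543.7, -11.9, 83.6]
ee_rot: [0.001, 0.386, 0.922, 0.0]
force: [-1.1, -0.9, 10.7]
width: 12.5
```

```bash
python3 plan.py 543.5 -11.8 86.5 39.75 1 0
```

```text
t 32.85 pos [543.7 -11.9  83.6] jaw 44.58 w 12.5 F [-1.1 -0.9 10.7] tilt 0.12
[0.0, [0.2, -0.0, -2.9], 0.084]
```

>>> jog_arm([
  [0,[0,0,0],0.04],
  [0,[0,0,0],0.04],
  [0,[0,0,0],0],
  [0,[0,0,0],0],
  [0,[0,0,0],0],
])

```text
time_s: 33.35
position: [543.8, -11.9, 83.6]
ee_rot: [0.001, 0.421, 0.907, 0.0]
force: [-1.0, -0.2, 11.9]
width: 12.6
```

>>> jog_arm([
  [0,[0,0,0],0],
  [0,[0,0,0],0],
  [0,[0,0,0],0],
  [0,[0,0,0],0],
  [0,[0,0,0],0],
])

```text
time_s: 33.85
position: [543.8, -11.9, 83.6]
ee_rot: [0.001, 0.421, 0.907, 0.0]
force: [-1.2, -0.6, 11.3]
width: 12.9
```

```bash
python3 plan.py 543.5 -11.8 86.5 39.75 1 0; python3 ws.py 28; python3 - <<'E'
from h import *
S=imaging.grab_frame("side");T=imaging.grab_frame("top");cv2.imwrite("pics/s28.png",S[:,:,::-1])
W=cv2.imread("pics/w28.png")
cv2.imwrite("pics/c28.png",np.hstack([cv2.resize(S[235:315,225:325,::-1],None,fx=4,fy=4),cv2.resize(W[130:330,225:425],None,fx=1.6,fy=1.6)]))
from workcell import nets
for t in("bushing_a","cup"): print(t,[(round(d["conf"],2),[round(float(v)) for v in d["location"]]) for d in nets.place_of("side",t)])
E
```

```text
t 33.85 pos [543.8 -11.9  83.6] jaw 40.16 w 12.9 F [-1.2 -0.6 11.3] tilt 0.14
[0.0, [0.3, -0.2, -2.9], 0.007]
bushing_a [(0.78, [422, 144, 1]), (0.69, [413, -173, -3])]
cup [(0.45, [733, -315, 1])]
```

View pics/c28.png

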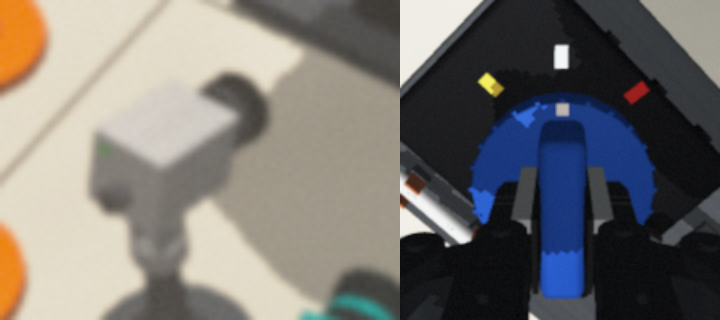

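View pics/s28.png

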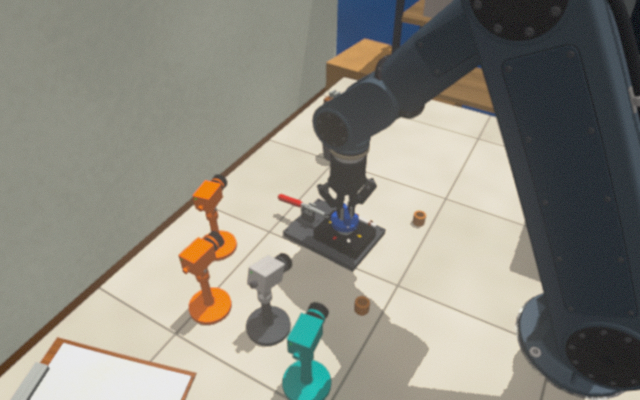

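Everything is in place: the cap's dot is at the white mark, the cap is down and gripped, and the camera is on target. The bushings and cup have not moved.

```bash
python3 -c "
from workcell import arm
print(arm.job_done())"
```

```text
the job is handed in; nothing more can be done
None
```

I aimed the inspection camera at the neck's mouth and let go of it. The blue cap is in the neck, turned 45° clockwise and still held in the gripper. I handed the job in at about 34 s; it reports no verdict.

- **First try, and what disagreed:** After my first aim the estimates of the camera's tilt ranged from 0.19 to 0.31 rad. The later, closer fits put the aim about 19 to 24 mm too high, right at the 25 mm limit. So I released the seated cap, tilted the camera further, regripped the cap, turned it back to the notches, pressed it down again and turned it once more.
- **Camera aim:** After the correction a fit on the wrist picture put the line of sight within about 5 mm of the mouth in height and 1 mm sideways. I did not refit it after the second cap turn; the last side picture shows the camera at about the same aim.
- **Cap:** It reached a hard stop (33 N) in the notches before the second turn. The jaw then turned 44.7° clockwise, and the cap's dot lines up with the white mark. It is upright, at rest and gripped (12.9 mm opening), pressed with about 11 N. The grip force is set at half its maximum; I did not measure it on the cap.
- **Bushings and cup:** The network's positions at the end match those at the start to within about 6 mm. Its own error is about 4 mm, and one bushing showed that largest difference.

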